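Centre-pop a rod-rack strap with the bench spring punch

ROBOT

A 6-joint arm with a two-finger parallel gripper is mounted at the origin on the work surface. World frame = base frame: x ahead of the robot, y to its left, z up, the work surface at z = 0. Lengths are in m, angles in rad, forces in N, time in s.
With the tool pointing down it reaches from about 0.35 to 0.775 m from the base axis. Payload 7.3 kg.
Tool frame: the origin (TCP) lies midway between the tips of the shut fingers; the grasp point (between the pads) lies 19 mm behind it; z points along the fingers, y is the direction in which the jaws open and shut (so a half turn about z gives the same grasp; the last joint's range is limited). The gripper opens to 92 mm and grips with 3 to 60 N. Pads are 19 mm wide; open, the fingers measure 130 mm over their backs; the gripper's body (75 mm by 190 mm) begins 47 mm behind the grasp point.
Start: joints at [-1.316, 0.342, 1.524, -0, 1.275, -0.146], TCP at [0.205, -0.483, 0.189] pointing down, gripper open.
Joint ranges: [-2.53, 2.53], [-0.77, 2.02], [0.04, 2.7], [-1, 4.14], [0.28, 2.66], [-3.11, 3.11]. Speed limits (rad/s): [2.57, 2.57, 3.14, 3.14, 3.14, 3.14].

INTERFACE

Orientations are given as [roll, pitch, yaw] about the fixed x, y, z axes, in that order (R = Rz(yaw) Ry(pitch) Rx(roll)).
In Python, from cell import status, eyes, job gives the robot as it stands.
- The arm moves only by the tool jog_arm, never from a script. Its argument "series" is a list of rows, each a list of 3 entries, a list of its own where there are three numbers: the gripper command: -1 is shut, 1 is fully open, values between are in proportion, then the shift along the tool's x, y, z in m, then the turn, a rotation vector about the tool's x, y, z in rad. In form: [[grip, [x, y, z], [ax, ay, az]], ...]. A call has 1 to 12 rows; each row is the pose to reach, as a shift and turn from the pose commanded when the call began, along the tool's axes at that moment; what a row does not reach only later rows make up. A row lasts 1/12 s, in which the tool goes at most 41.7 mm and 7.16 degrees, less where a joint would pass 70% of its speed; a pose out of reach is approached as far as the arm can. A call with a gripper value outside its range is refused whole. The fingers move at their own pace and stop on an object; "squeeze" is the grip in N (left out, the last holds). Time passes only in rows, so rows that repeat a pose let the fingers close. It gives the time, the measured TCP pose, the force and the opening at its end, in the units of the state.
- status.observe(): the state, without advancing time (a new reading comes with each control period).
- eyes.read_camera(name): name is "scene" or "top"; returns a dict with "img" (420x560x3 uint8, red, green, blue), "range_z" (420x560 float32, m along the optical axis (not along the pixel's ray), 0 where there is no reading), "camera_matrix" (3x3 intrinsics, pixels), "T" (4x4, takes a point from camera to world coordinates). Camera axes: x right, y down, z forward; pixel columns grow to the right and rows downward; lengths in m; the calibration is good to about 2 mm. A picture is of the moment at which its call begins.
- job.hand_in(): hands the job in, once; it reports no verdict.
The state is a dict: "time": time; "qpos": joint angles; "qvel": joint speeds; "joint_efforts": joint torques, N m; "tool_pos": TCP position; "tool_rot": TCP orientation; "contact_force": force on the tool from outside, world axes, zero at the start; "torque": the same for the moment, N m; "opening": finger opening in m.
Only numpy, scipy, OpenCV 4.12 (cv2) and the standard library are available. Lean on these libraries where they do the work, as an engineer would, in place of code of your own. Each camera call takes 0.05 s, during which the arm holds its last target.

TASK

Mark the aluminium strap for drilling with the spring punch: slide the strap along the low fence until it is home against the end stop, then draw the punch's knob back until the sear catches and let go of it, then press the trigger paddle to fire. Leave the strap home in the corner of the fences and do not disturb the other things on the bench.

Things in the scene. Friction and masses are not known exactly. Their poses are not given: they have to be found in the camera images.
- nest (a point): Where the strap's centre must lie when home. The punch is a grey machine fixed to the bench; bed, column and striker lean 25 deg towards the robot. Axes, called the punch axes: z square out of the bed, along column and stroke; x uphill along the bed, from robot side to column; y along the low fence to the end stop. Bed surface at z = -3 mm, from y = -80 to +80 mm.
- low_fence (a point): Middle of the low fence's inner face, at bed level (25 mm to the -x side of nest; punch axes): a steel strip 10 mm high, 160 mm long along y. The strap's lower long edge rests on it.
- end_stop (a point): Middle of the end stop's face, at bed level (90 mm to the +y side of nest; punch axes): a steel block 45 mm wide rising 10 mm above the bed. The strap's +y end must come against it.
- head (a point): Centre of the top of the grey head that carries the striker, on the striker's axis (punch axes). From here the head fills x -35 to +50, y -30 to +30, z -84 to 0 mm, and its column clamp x +43 to +103, y -32 to +32, z -77 to -7 mm. It hangs 60 mm above the strap.
- column_top (a point): Top of the round steel column (32 mm across, along z, punch axes; 75 mm to the +x side of the striker's axis, 296 mm above the bed). Because it leans, it hangs over the knob: come to the knob along the punch's z axis, not from straight above.
- strap_center (a point): Centre of the loose strap, a flat aluminium bar 50 x 180 x 6 mm, about 0.15 kg, lying on the sloping bed with its lower long edge resting on the low fence. x across its width, y along its length, z out of its face. It starts 15 to 45 mm short of the end stop; its -y end sticks out past the edge of the bed by 25 to 55 mm (10 mm when home).
- knob (a point): Centre of the striker's pull knob, a black cylinder 36 mm across, 24 mm long, on a 12 mm rod; moves with the striker. z is the pull direction (punch axes). At rest the head's top is 34 mm below this point (a 24 mm wide brass bush: 28 mm) and the column's surface is 59 mm away on the +x side.
- striker (a joint): How far the striker is drawn out, m: 0 at rest (within 2 mm), its point 3 mm above the strap. The pull grows to about 16 N; the sear snaps in under it once it has been drawn to 0.029 and then holds it at 0.027; the stop is at 0.034. When tripped it shoots in, strikes the strap and settles near 0.
- paddle (a point): Centre of the upper face of the trigger paddle, a steel tab 26 (x) x 36 (y) x 6 mm that stands out of the head's front on the robot's side, below the knob and 86 mm to the -x side of the striker's axis. At rest its axes are the punch axes; press it along -z. It turns about a pin 65 mm away on its +x side.
- trigger (a joint): Turn of the trigger, rad: 0 at rest (sprung back). The paddle dips by itself while the striker is drawn and springs back to 0 when the sear catches. Pressing it starts at about 6 N; the sear lets go at about 0.17 (paddle 11 mm down); stop at 0.30 (19 mm).
- screw_jar_mid (a point): Bystander: glass jar, 68 mm across, 85 mm tall, centre half-way up.
- line_spool_mid (a point): Bystander: white spool, 72 mm across, 50 mm tall, standing on its end, centre.
- tackle_tray_mid (a point): Bystander: clear divided tray 200 x 120 x 35 mm, centre.
- screwdriver: Bystander: screwdriver with an orange handle lying on the bench, about 200 mm long.
Not all that is in view belongs to the job. There is more than one size of the part that bears strap_center; the job needs the middle-sized.

How it is judged:
By the outcome, as a careful person would: the job done as asked, in the order asked, and still so for the second after the job is handed in, with the robot touching nothing.
It also fails if it takes over 58 s, if anything falls off the work surface, if the arm or the gripper's body presses on something with over 40 N, if the wrist force passes 120 N, or if a joint passes its speed limit or range.

## Working session

There is one attempt and no reset: what is moved stays moved. The work goes in short steps, Python scripts to look and compute and a tool call to move; the robot and the scene stay as the last step left them, time stands still between calls to the robot, and variables do not carry over. Pictures are saved under pics/ and viewed, and the job is handed in when it is done.

Besides the shell and the picture viewer there is one more tool, called as name(argument=value, ...), one argument or row to a line, values as JSON. jog_arm: Moves the arm, as the interface text tells. Its arguments: {"type":"object","properties":{"series":{"type":"array","items":{"type":"array"}},"squeeze":{"type":"number"}},"required":["series"]}

```bash
mkdir -p pics; ls; python3 - <<'E'
from cell import status, eyes, job
import cv2,numpy as np,pickle
print(status.observe())
d={}
for n in("scene","top"):
    c=eyes.read_camera(n); d[n]=c
    cv2.imwrite(f"pics/{n}0.png",cv2.resize(c["img"][:,:,::-1],(800,600),interpolation=cv2.INTER_CUBIC))
    print(n,c["camera_matrix"],c["T"])
pickle.dump(d,open("c0.pkl","wb"))
E
```

```text
pics
{'time': 0.0, 'qpos': array([-1.31602060e+00,  3.42718946e-01,  1.52501450e+00,  2.34840277e-05,
        1.27541129e+00, -1.45955356e-01]), 'qvel': array([-0.00108678,  0.0011774 ,  0.00083133, -0.00078829,  0.00077479,
       -0.00170636]), 'joint_efforts': array([ 2.44414550e-03, -4.31234765e+01, -2.44215578e+01,  7.20574474e-02,
        5.58462983e-02, -1.17545346e-04]), 'tool_pos': array([ 0.20472844, -0.48292881,  0.18784786]), 'tool_rot': array([-3.14006034e+00, -2.47948374e-04,  4.00724042e-01]), 'contact_force': array([-0.44464866, -1.38227763, -1.08486937]), 'torque': array([ 0.01597917,  0.00884824, -0.05771336]), 'opening': 0.09198269267469629}
scene [[434.37149974   0.         274.15289852]
 [  0.         434.37149974 202.69142203]
 [  0.           0.           1.        ]] [[-0.22577298  0.85322564 -0.47014102  0.9935467 ]
 [ 0.9741473   0.20168533 -0.10178446  0.12349706]
 [ 0.00797543 -0.48096678 -0.87670254  1.12371066]
 [ 0.          0.          0.          1.        ]]
top [[481.25965736   0.         277.64602002]
 [  0.         481.25965736 202.86566801]
 [  0.           0.           1.        ]] [[-0.01533459 -0.99895576  0.04303777  0.4506826 ]
 [-0.99987351  0.01550189  0.00355641  0.02709881]
 [-0.00421986 -0.04297779 -0.99906712  1.38710764]
 [ 0.          0.          0.          1.        ]]
```

View pics/scene0.png

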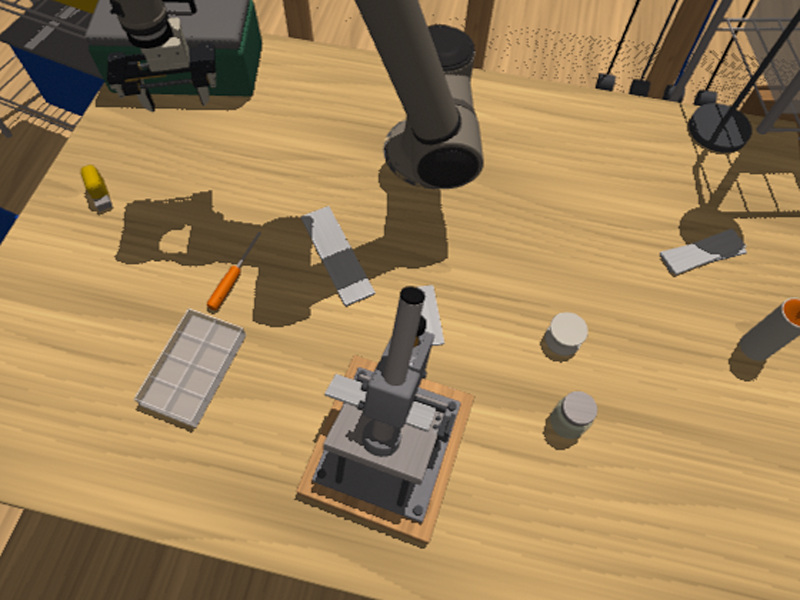

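View pics/top0.png

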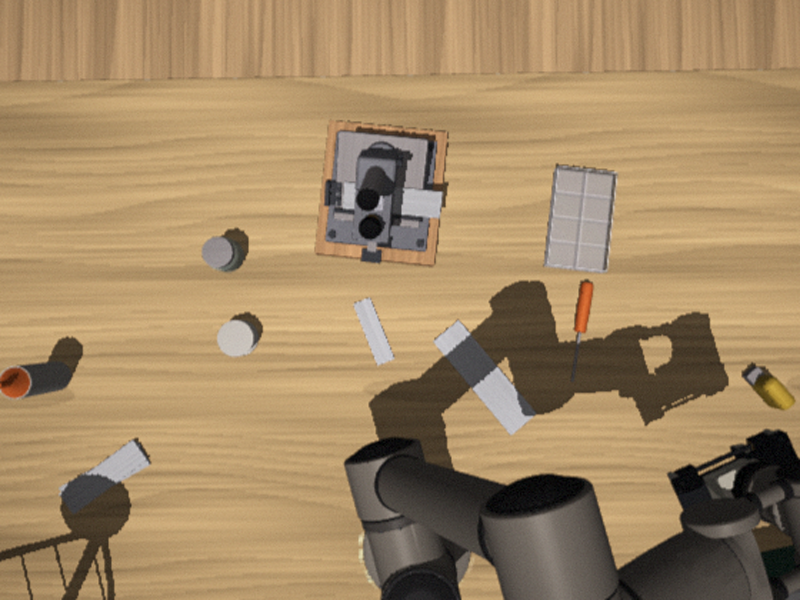

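```bash
cat > h.py <<'E'
import numpy as np,pickle,cv2
def cloud(c):
    K=c["camera_matrix"];Z=c["range_z"];v,u=np.indices(Z.shape)
    P=np.stack([(u-K[0,2])/K[0,0]*Z,(v-K[1,2])/K[1,1]*Z,Z],-1)
    W=P@c["T"][:3,:3].T+c["T"][:3,3]; W[Z==0]=np.nan
    return W
def crop(c,u0,v0,u1,v1,name,s=6):
    cv2.imwrite(name,cv2.resize(c["img"][v0:v1,u0:u1,::-1],None,fx=s,fy=s,interpolation=cv2.INTER_CUBIC))
E
python3 - <<'E'
from h import *
d=pickle.load(open("c0.pkl","rb"))
crop(d["top"],215,75,325,195,"pics/t1.png",5)
crop(d["scene"],200,190,340,390,"pics/s1.png",3)
crop(d["scene"],215,195,335,310,"pics/s2.png",5)
E
```

```text
(no output)
```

View pics/t1.png

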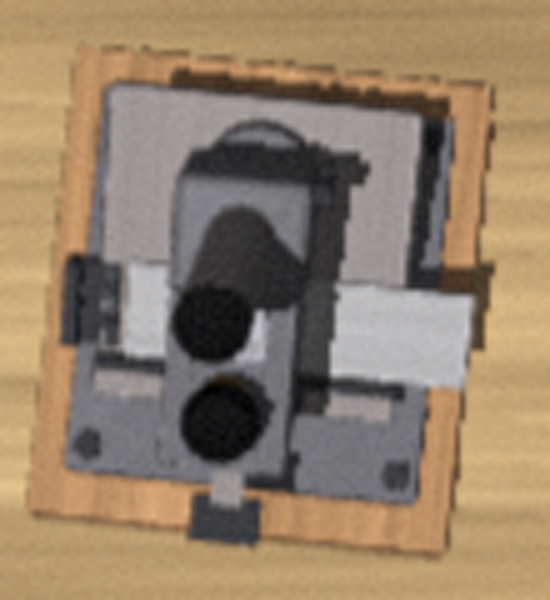

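View pics/s2.png

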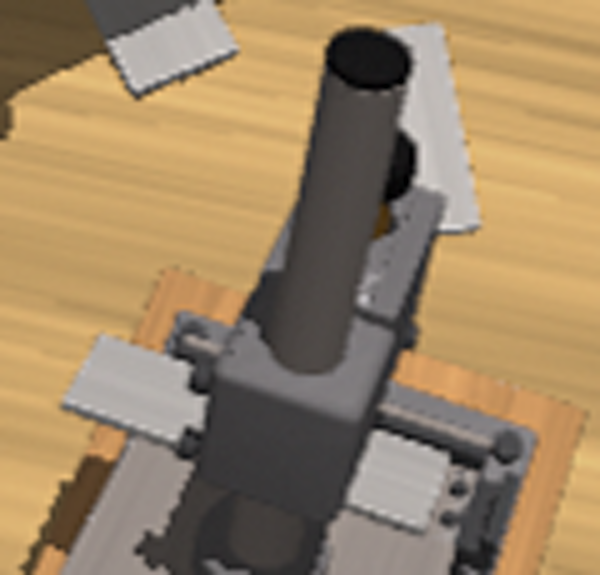

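```bash
cat >> h.py <<'E'
from scipy.optimize import least_squares
A=np.radians(25)
def R(yaw):
    c,s=np.cos(yaw),np.sin(yaw)
    return np.array([[c,-s,0],[s,c,0],[0,0,1]])@np.array([[np.cos(A),0,-np.sin(A)],[0,1,0],[np.sin(A),0,np.cos(A)]])
def box(p,lo,hi):
    c=(np.array(lo)+hi)/2;h=(np.array(hi)-lo)/2
    q=abs(p-c)-h
    return np.linalg.norm(np.maximum(q,0),axis=1)+np.minimum(q.max(1),0)
def cyl(p,x,y,r,z0,z1):
    q=np.stack([np.hypot(p[:,0]-x,p[:,1]-y)-r,abs(p[:,2]-(z0+z1)/2)-(z1-z0)/2],1)
    return np.linalg.norm(np.maximum(q,0),axis=1)+np.minimum(q.max(1),0)
def model(p,ys=-.03,s=0,ht=.147):
    return np.stack([box(p,[-.035,-.03,ht-.084],[.05,.03,ht]),box(p,[.043,-.032,ht-.077],[.103,.032,ht-.007]),
     cyl(p,.075,0,.016,-.003,.293),cyl(p,0,0,.018,ht+.022+s,ht+.046+s),
     box(p,[-.025,ys-.09,-.003],[.025,ys+.09,.003]),box(p,[-.03,-.08,-.02],[.12,.08,-.003])],1)
def fit(Ws,x0):
    def r(x):
        o=[]
        for W,k in Ws:
            p=(W-x[:3]-(0 if k==0 else x[5:8]))@R(x[3])
            d=model(p,x[4])
            o.append(np.clip(abs(d).min(1),0,.012))
        return np.concatenate(o+[x[5:8]*5])
    return least_squares(r,x0,loss="soft_l1",f_scale=.002,x_scale=[.01,.01,.01,.05,.01,.01,.01,.01]),r
E
python3 - <<'E'
from h import *
d=pickle.load(open("c0.pkl","rb"))
T=cloud(d["top"]);S=cloud(d["scene"])
for n,u,v in(("knob",260,159),("col",257,139),("paddle",260,179),("bed",250,100),("strap",300,142)):
    print(n,T[v,u])
k=T[159,260];c=T[139,257]
yaw=-.08
Rm=R(yaw);nest=k-Rm@[0,0,.193];print("nest",nest, (c-nest)@Rm)
Wt=T[75:190,215:325].reshape(-1,3);Ws=S[190:390,200:340].reshape(-1,3)
def sel(W):
    W=W[~np.isnan(W).any(1)]
    p=(W-nest)@Rm; return W[abs(model(p)).min(1)<.015]
Wt=sel(Wt);Ws=sel(Ws);print(len(Wt),len(Ws))
x=np.r_[nest,yaw,-.03,0,0,0]
for i in range(2):
    f,r=fit([(Wt,0),(Ws,1)],x);x=f.x
    print(np.round(x,4),f.cost,np.median(r(x)))
np.save("x.npy",x)
for nm,W,o in(("t",Wt,0),("s",Ws,x[5:8])):
    p=(W-x[:3]-o)@R(x[3]);m=model(p,x[4]);a=abs(m).argmin(1)
    for i in range(6):
        q=m[a==i,i]; print(nm,i,len(q),np.round(np.median(q)*1e3,2) if len(q) else '')
E
```

```text
knob [0.59650673 0.06912348 0.30956113]
col [0.62074974 0.06993226 0.42883251]
paddle [0.56503263 0.07553256 0.16331454]
bed [0.76808577 0.09821529 0.16695219]
strap [ 0.66258818 -0.02924579  0.13849279]
nest [0.67781119 0.06260521 0.13464372] [0.07224904 0.00274357 0.29091113]
4443 6292
[ 6.746e-01  6.440e-02  1.317e-01 -1.190e-01 -2.290e-02  3.000e-04
 -6.000e-04  1.400e-03] 0.022099500289929047 0.0010789301498576624
[ 6.746e-01  6.440e-02  1.317e-01 -1.190e-01 -2.290e-02  3.000e-04
 -6.000e-04  1.400e-03] 0.022099500289300876 0.001078929468168459
t 0 523 -0.08
t 1 561 -0.01
t 2 546 0.49
t 3 210 -0.31
t 4 885 0.35
t 5 1718 -0.03
s 0 411 -0.08
s 1 1161 -0.1
s 2 1592 0.3
s 3 68 -0.51
s 4 833 0.32
s 5 2227 -0.19
```

```bash
python3 - <<'E'
from h import *
d=pickle.load(open("c0.pkl","rb"));x=np.load("x.npy")
T=cloud(d["top"]);S=cloud(d["scene"]);Rm=R(x[3])
for nm,W,o in(("t",T,0),("s",S,x[5:8])):
    W=W.reshape(-1,3);W=W[~np.isnan(W).any(1)]
    p=(W-x[:3]-o)@Rm
    def rep(n,lo,hi):
        q=p[((p>lo)&(p<hi)).all(1)]
        if len(q): print(nm,n,len(q),np.round(np.percentile(q,[2,50,98],axis=0)*1e3,1).tolist(),np.round(q.mean(0)*1e3,1))
    rep("knobtop",[-.025,-.025,.188],[.025,.025,.198])
    rep("paddle",[-.105,-.03,.03],[-.06,.03,.16])
    rep("strap -y",[-.022,-.15,-.002],[.022,-.085,.008])
    rep("strap vis",[-.04,-.15,0.000],[.04,-.04,.006])
    rep("strap +y",[-.022,.03,0.001],[.022,.085,.005])
    rep("stop",[-.03,.085,0.004],[.03,.12,.02])
    rep("fence",[-.035,-.08,0.004],[-.022,-.04,.02])
    rep("coltop",[.05,-.02,.286],[.1,.02,.30])
print(Rm)
E
```

```text
t knobtop 167 [[-12.9, -15.8, 188.7], [1.9, -0.8, 192.3], [16.9, 15.1, 196.0]] [  1.9  -0.5 192.3]
t paddle 164 [[-97.2, -17.4, 70.0], [-81.5, -0.5, 74.7], [-61.7, 16.6, 79.4]] [-81.   -0.4  74.7]
t strap -y 187 [[-20.7, -115.6, -1.6], [1.4, -100.9, 2.3], [21.5, -85.7, 7.1]] [   0.9 -100.8    2.4]
t strap vis 459 [[-31.1, -114.0, 0.3], [-1.0, -75.4, 2.7], [25.9, -41.6, 5.8]] [ -0.5 -76.6   2.8]
t strap +y 94 [[-21.6, 42.9, 1.2], [-2.4, 54.9, 2.7], [20.6, 77.3, 4.9]] [-1.  55.2  2.8]
t stop 45 [[-20.8, 90.0, 4.3], [1.7, 93.7, 7.5], [22.6, 97.5, 12.1]] [ 1.1 93.5  7.4]
t fence 43 [[-33.1, -79.4, 4.3], [-28.1, -58.4, 6.4], [-22.9, -42.1, 11.8]] [-28.  -60.4   6.9]
t coltop 206 [[62.3, -14.6, 287.9], [77.3, -0.1, 292.8], [91.0, 14.7, 296.1]] [ 76.7  -0.3 292.5]
s knobtop 39 [[-11.0, 5.6, 189.5], [3.0, 10.9, 192.4], [14.0, 16.3, 194.4]] [  2.5  10.9 192.1]
s strap -y 174 [[-21.1, -115.5, -0.0], [0.6, -100.5, 2.8], [20.7, -85.8, 5.5]] [  -0.2 -100.6    2.8]
s strap vis 385 [[-25.3, -114.3, 0.5], [3.2, -85.9, 2.9], [26.2, -55.1, 5.2]] [  2.4 -86.2   2.9]
s strap +y 187 [[-20.9, 30.8, 1.1], [-0.4, 46.8, 3.0], [20.9, 63.5, 4.7]] [-0.  47.2  2.9]
s stop 53 [[-21.8, 90.5, 4.5], [1.2, 94.1, 6.8], [23.6, 97.9, 9.5]] [ 1.6 94.1  6.7]
s fence 24 [[-32.6, -79.7, 4.6], [-28.2, -71.7, 6.7], [-24.8, -61.5, 9.1]] [-28.4 -71.    6.7]
s coltop 188 [[62.8, -14.6, 286.8], [80.0, 0.3, 292.4], [91.7, 15.1, 294.4]] [ 78.9   0.3 291.9]
[[ 0.89990268  0.11867843 -0.41963151]
 [-0.10755918  0.99293274  0.05015567]
 [ 0.42261826  0.          0.90630779]]
```

```bash
cat >> h.py <<'E'
from scipy.spatial.transform import Rotation as Ro
def go(p,jaw,off=True):
    """p punch coords; jaw 'x': tool y=+px, tool x=+py ; 'y+': tool y=+py (tool x=-px); 'y-'"""
    from cell import status
    s=status.observe();X=np.load("x.npy");P=R(X[3])
    px,py,pz=P.T
    M={'x':np.stack([py,px,-pz],1),'y+':np.stack([-px,py,-pz],1),'y-':np.stack([px,-py,-pz],1)}[jaw]
    C=Ro.from_euler('xyz',s["tool_rot"]).as_matrix()
    w=X[:3]+P@np.array(p)
    print("shift",np.round(C.T@(w-s["tool_pos"]),4),"rot",np.round(Ro.from_matrix(C.T@M).as_rotvec(),4),"world",w.round(3))
def st():
    from cell import status
    s=status.observe();X=np.load("x.npy");P=R(X[3])
    print("t",round(s["time"],2),"punch tcp mm",((s["tool_pos"]-X[:3])@P*1e3).round(1),"F punch",(s["contact_force"]@P).round(1),"open",round(s["opening"],4),"q",s["qpos"].round(2))
E
python3 -c "
from h import *
st();go([-.008,-.15,.06],'x')"
```

```text
t 0.1 punch tcp mm [-340.2 -599.3  220.7] F punch [ 0.2  0.8 -0.2] open 0.0916 q [-1.32  0.34  1.52 -0.    1.28 -0.15]
shift [ 0.5434 -0.2067  0.0055] rot [-0.3962  0.2284 -1.0339] world [ 0.624 -0.081  0.183]
```

jog_arm(
  series=[
    [-1,[0.03,-0.01,0],[-0.03,0.02,-0.08]],
    [-1,[0.06,-0.023,0],[-0.06,0.035,-0.16]],
    [-1,[0.1,-0.038,0],[-0.1,0.055,-0.24]],
    [-1,[0.14,-0.053,0],[-0.13,0.07,-0.33]],
    [-1,[0.18,-0.068,0],[-0.16,0.09,-0.42]],
    [-1,[0.22,-0.084,0],[-0.19,0.11,-0.5]],
    [-1,[0.26,-0.1,0],[-0.22,0.13,-0.58]],
    [-1,[0.3,-0.114,0],[-0.26,0.15,-0.67]],
    [-1,[0.34,-0.13,0],[-0.29,0.17,-0.75]],
    [-1,[0.38,-0.145,0],[-0.32,0.185,-0.83]],
    [-1,[0.42,-0.16,0],[-0.35,0.2,-0.92]],
    [-1,[0.45,-0.17,0],[-0.396,0.228,-1.034]],
  ],
  squeeze=20,
)

```text
time: 1.1
tool_pos: [0.5542, -0.1492, 0.1888]
tool_rot: [2.704, 0.002, 1.456]
contact_force: [-0.1, 0.3, 1.0]
opening: 0.0163
```

```bash
python3 -c "
from h import *
st();go([-.008,-.15,.06],'x');go([-.008,-.14,-.008],'x')"
```

```text
t 1.1 punch tcp mm [ -61.3 -226.5   91.5] F punch [0.3 0.2 0.9] open 0.0163 q [-0.49  0.19  1.83  0.24  0.72 -0.53]
shift [0.0762 0.0537 0.0316] rot [0.0015 0.0004 0.0047] world [ 0.624 -0.081  0.183]
shift [0.0862 0.0536 0.0996] rot [0.0015 0.0004 0.0047] world [ 0.654 -0.074  0.121]
```

jog_arm(
  series=[
    [-1,[0.025,0.018,0.01],[0,0,0.004]],
    [-1,[0.05,0.036,0.02],[0,0,0.004]],
    [-1,[0.072,0.053,0.03],[0,0,0.004]],
    [-1,[0.076,0.0537,0.05],[0,0,0.004]],
    [-1,[0.076,0.0537,0.075],[0,0,0.004]],
    [-1,[0.076,0.0537,0.0996],[0,0,0.004]],
    [-1,[0.076,0.0537,0.0996],[0,0,0.004]],
  ],
)

```text
time: 1.68
tool_pos: [0.6503, -0.0859, 0.1153]
tool_rot: [2.714, -0.002, 1.448]
contact_force: [-0.8, 0.4, -0.8]
opening: 0.0001
```

```bash
python3 - <<'E'
from h import *
from cell import eyes
st();go([-.008,-.1,-.008],'x')
c=eyes.read_camera("scene");crop(c,170,190,310,320,"pics/s3.png",5)
c=eyes.read_camera("top");crop(c,215,75,355,195,"pics/t3.png",5)
E
```

```text
t 1.68 punch tcp mm [ -12.7 -152.2  -12.2] F punch [-1.1  0.2 -0.3] open 0.0001 q [-0.29  0.42  1.72  0.13  0.58 -0.25]
shift [ 0.0522  0.0045 -0.0043] rot [-0.0085  0.0001 -0.0042] world [ 0.659 -0.034  0.121]
```

View pics/s3.png

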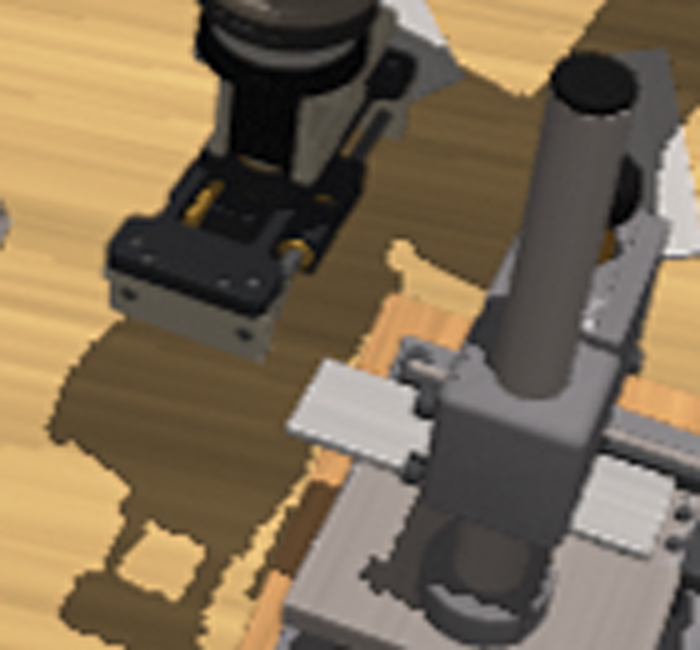

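View pics/t3.png

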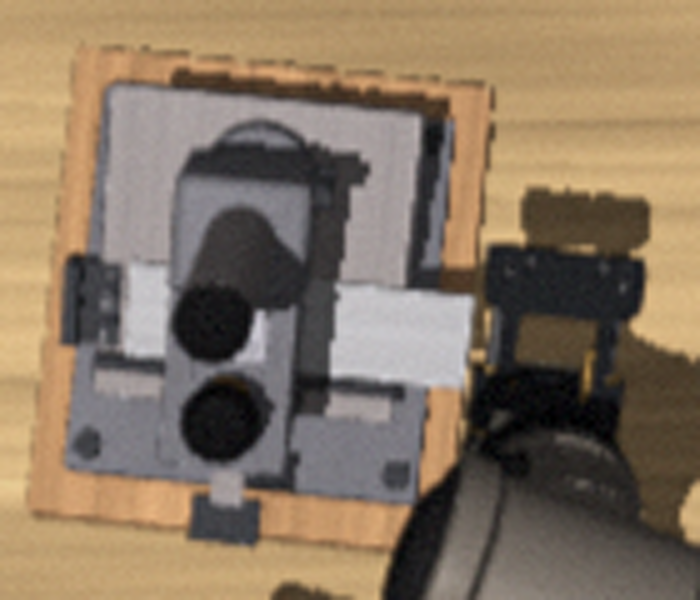

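jog_arm(
  series=[
    [-1,[0.012,0.004,-0.004],[0,0,0]],
    [-1,[0.022,0.0045,-0.0043],[0,0,0]],
    [-1,[0.028,0.0045,-0.0043],[0,0,0]],
    [-1,[0.031,0.0045,-0.0043],[0,0,0]],
    [-1,[0.034,0.0045,-0.0043],[0,0,0]],
    [-1,[0.037,0.0045,-0.0043],[0,0,0]],
    [-1,[0.04,0.0045,-0.0043],[0,0,0]],
    [-1,[0.043,0.0045,-0.0043],[0,0,0]],
    [-1,[0.045,0.0045,-0.0043],[0,0,0]],
    [-1,[0.047,0.0045,-0.0043],[0,0,0]],
    [-1,[0.048,0.0045,-0.0043],[0,0,0]],
    [-1,[0.048,0.0045,-0.0043],[0,0,0]],
  ],
)

```text
time: 2.78
tool_pos: [0.6601, -0.0393, 0.1266]
tool_rot: [2.706, -0.0, 1.447]
contact_force: [-0.1, 0.7, -0.3]
opening: 0.0004
```

```bash
python3 - <<'E'
from h import *
from cell import eyes
st();go([-.008,-.098,-.008],'x')
c=eyes.read_camera("scene");crop(c,200,200,320,320,"pics/s4.png",5)
c=eyes.read_camera("top");crop(c,215,75,355,195,"pics/t4.png",5)
E
```

```text
t 2.78 punch tcp mm [  -4.1 -104.8   -3.8] F punch [-0.3  0.7 -0.2] open 0.0004 q [-0.19  0.42  1.7   0.05  0.59 -0.1 ]
shift [ 0.0067 -0.0039  0.0042] rot [-0.0003  0.0014 -0.0041] world [ 0.659 -0.032  0.121]
```

View pics/s4.png

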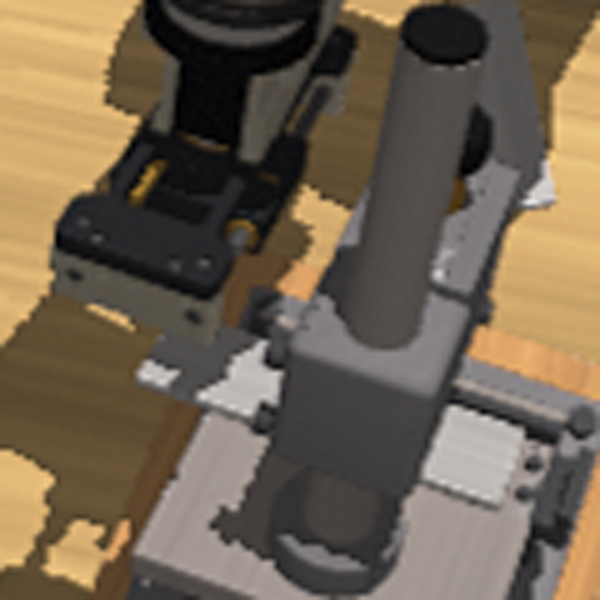

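View pics/t4.png

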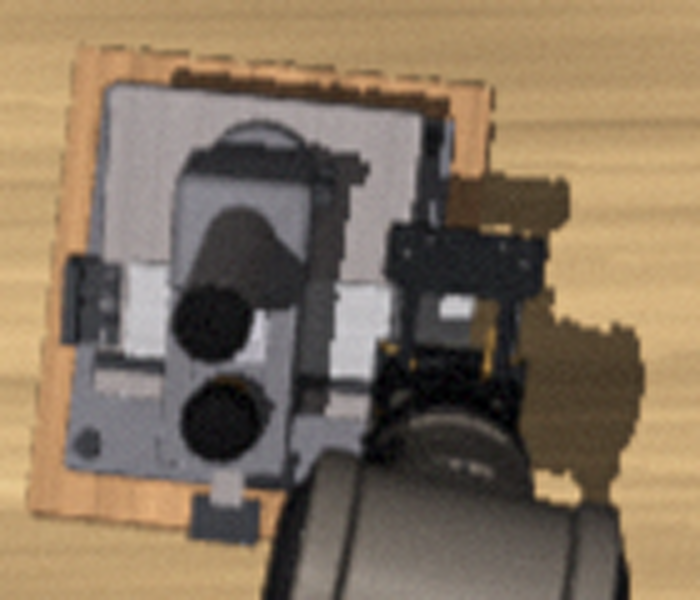

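```bash
cat >> h.py <<'E'
def strap(c,o):
    X=np.load("x.npy");W=cloud(c).reshape(-1,3);W=W[~np.isnan(W).any(1)]
    p=(W-X[:3]-o)@R(X[3])
    col=c["img"].reshape(-1,3)[~np.isnan(cloud(c).reshape(-1,3)).any(1)]
    for y0 in range(-130,96,2):
        m=(abs(p[:,0])<.02)&(p[:,1]>y0/1e3)&(p[:,1]<(y0+2)/1e3)&(p[:,2]<.02)&(p[:,2]>-.02)
        if m.sum()>2 and (y0>30 or y0<-76): print(y0+1,m.sum(),(np.median(p[m,2])*1e3).round(1),col[m].mean(0).round(),end=' | ')
    print()
E
python3 - <<'E'
from h import *
from cell import eyes
x=np.load("x.npy");d=pickle.load(open("c0.pkl","rb"))
strap(d["scene"],x[5:8]);c=eyes.read_camera("scene");strap(c,x[5:8]);st()
E
```

```text
-117 3 1.0 [181. 168. 152.] | -115 8 2.7 [182. 176. 171.] | -113 9 3.4 [179. 175. 174.] | -111 12 3.0 [179. 174. 171.] | -109 11 3.1 [179. 174. 171.] | -107 8 2.2 [179. 174. 171.] | -105 11 3.0 [179. 174. 172.] | -103 9 2.6 [179. 174. 171.] | -101 11 3.2 [179. 175. 172.] | -99 9 2.9 [179. 174. 171.] | -97 9 3.0 [179. 175. 172.] | -95 13 2.6 [179. 174. 171.] | -93 8 3.0 [179. 175. 172.] | -91 11 3.1 [179. 174. 172.] | -89 9 2.3 [180. 175. 172.] | -87 9 2.3 [179. 175. 172.] | -85 14 3.2 [179. 175. 172.] | -83 8 3.1 [180. 175. 172.] | -81 11 2.7 [180. 175. 172.] | -79 12 3.0 [180. 175. 172.] | -77 12 3.5 [179. 175. 172.] | 33 12 3.5 [179. 175. 172.] | 35 11 3.4 [179. 175. 172.] | 37 12 3.4 [180. 175. 172.] | 39 11 3.6 [179. 174. 171.] | 41 10 2.8 [180. 175. 172.] | 43 11 3.1 [180. 176. 172.] | 45 10 2.5 [180. 175. 172.] | 47 12 3.1 [180. 175. 172.] | 49 10 3.3 [180. 175. 172.] | 51 10 2.8 [180. 175. 172.] | 53 13 2.5 [180. 176. 172.] | 55 11 2.9 [180. 176. 172.] | 57 10 2.4 [181. 176. 173.] | 59 11 3.0 [181. 176. 173.] | 61 11 2.9 [179. 175. 171.] | 63 14 2.3 [162. 156. 152.] | 65 11 -4
[... 1324 characters left out ...]
92. 187. 183.] | 57 11 3.1 [192. 187. 184.] | 59 12 2.9 [192. 188. 184.] | 61 11 3.3 [187. 182. 179.] | 63 14 2.7 [172. 165. 161.] | 65 10 -3.1 [157. 147. 141.] | 67 11 -3.1 [150. 140. 135.] | 69 10 -2.9 [113. 107. 105.] | 71 10 -2.4 [111. 106. 105.] | 73 13 -1.6 [120. 115. 115.] | 75 11 -2.0 [131. 126. 124.] | 77 11 -4.3 [121. 116. 115.] | 79 11 -3.1 [79. 78. 80.] | 81 12 -2.4 [72. 71. 73.] | 83 13 -3.4 [75. 74. 76.] | 85 8 -3.3 [75. 74. 76.] | 87 12 -3.1 [68. 67. 68.] | 89 12 -2.6 [56. 55. 56.] | 91 9 6.9 [72. 72. 73.] | 93 9 7.8 [75. 75. 76.] | 95 12 7.0 [75. 76. 78.] | 
t 2.93 punch tcp mm [  -4.1 -105.    -3.8] F punch [-0.2  0.3 -0.8] open 0.0003 q [-0.19  0.42  1.7   0.05  0.59 -0.1 ]
```

```bash
python3 - <<'E'
from h import *
from cell import eyes
x=np.load("x.npy")
for n,o in(("scene",x[5:8]),("top",0)):
    c=eyes.read_camera(n);pickle.dump(c,open(n+"5.pkl","wb"))
    W=cloud(c).reshape(-1,3);W=W[~np.isnan(W).any(1)]
    p=(W-x[:3]-o)@R(x[3])*1e3
    q=p[(p[:,1]<-35)&(p[:,1]>-180)&(abs(p[:,0])<130)&(p[:,2]>-60)]
    print(n)
    for z0 in range(-60,160,10):
        m=q[(q[:,2]>=z0)&(q[:,2]<z0+10)]
        if len(m): print(z0,len(m),np.percentile(m,[2,50,98],axis=0).round()[:,:2].tolist())
s=cv2.imread("pics/s4.png")
c=pickle.load(open("scene5.pkl","rb"));crop(c,200,230,260,290,"pics/s5.png",10)
E
```

```text
scene
-60 117 [[-129.0, -115.0], [-120.0, -95.0], [88.0, -54.0]]
-50 33 [[-129.0, -97.0], [-100.0, -88.0], [-91.0, -71.0]]
-20 42 [[113.0, -78.0], [115.0, -58.0], [117.0, -37.0]]
-10 665 [[-2.0, -80.0], [74.0, -59.0], [116.0, -36.0]]
0 372 [[-32.0, -114.0], [5.0, -81.0], [52.0, -53.0]]
10 1 [[-26.0, -73.0], [-26.0, -73.0], [-26.0, -73.0]]
80 8 [[93.0, -40.0], [102.0, -37.0], [104.0, -36.0]]
90 11 [[-52.0, -129.0], [93.0, -39.0], [102.0, -36.0]]
100 150 [[-86.0, -138.0], [81.0, -95.0], [84.0, -67.0]]
110 237 [[-86.0, -138.0], [26.0, -79.0], [84.0, -67.0]]
120 338 [[-83.0, -139.0], [19.0, -91.0], [101.0, -39.0]]
130 256 [[-79.0, -137.0], [47.0, -96.0], [94.0, -39.0]]
140 653 [[-89.0, -136.0], [64.0, -99.0], [90.0, -68.0]]
150 90 [[-21.0, -124.0], [10.0, -97.0], [14.0, -77.0]]
top
-60 21 [[-97.0, -62.0], [-83.0, -39.0], [-70.0, -36.0]]
-30 1 [[114.0, -46.0], [114.0, -46.0], [114.0, -46.0]]
-20 15 [[82.0, -79.0], [115.0, -64.0], [116.0, -37.0]]
-10 595 [[-46.0, -95.0], [67.0, -56.0], [114.0, -36.0]]
0 410 [[-32.0, -114.0], [8.0, -57.0], [99.0, -36.0]]
10 3 [[-31.0, -55.0], [-26.0, -53.0], [-3.0, -40.0]]
80 3 [[100.0, -39.0], [102.0, -36.0], [103.0, -36.0]]
90 8 [[25.0, -109.0], [62.0, -67.0], [103.0, -36.0]]
100 16 [[25.0, -130.0], [26.0, -103.0], [64.0, -73.0]]
110 84 [[-7.0, -139.0], [26.0, -89.0], [52.0, -69.0]]
120 176 [[-1.0, -139.0], [19.0, -101.0], [101.0, -38.0]]
130 147 [[16.0, -137.0], [73.0, -105.0], [92.0, -38.0]]
140 472 [[14.0, -138.0], [70.0, -103.0], [90.0, -70.0]]
150 3 [[11.0, -82.0], [12.0, -80.0], [13.0, -78.0]]
```

View pics/s5.png

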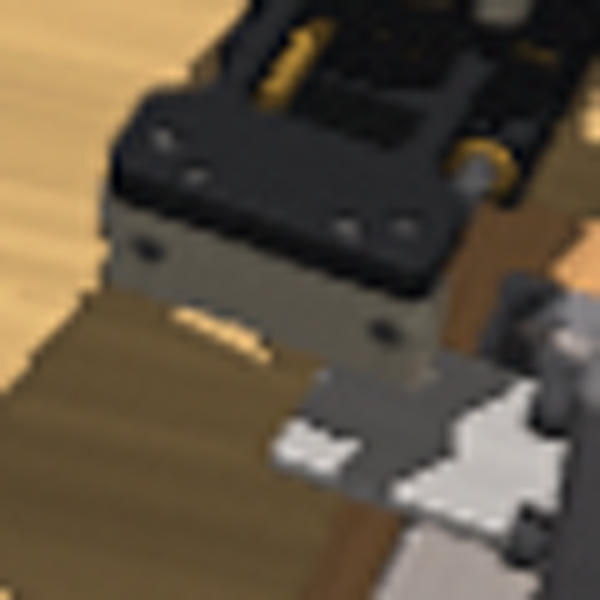

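```bash
python3 - <<'E'
from h import *
d=pickle.load(open("c0.pkl","rb"))
for n in("scene","top"):
    W=cloud(d[n]).reshape(-1,3);W=W[~np.isnan(W).any(1)]
    C=Ro.from_euler('xyz',[-3.14,0,.4007]).as_matrix()
    p=(W-[.2047,-.4829,.1878])@C*1e3
    q=p[(abs(p[:,0])<60)&(abs(p[:,1])<110)&(p[:,2]<60)&(p[:,2]>-160)]
    print(n)
    for z0 in range(-160,60,10):
        m=q[(q[:,2]>=z0)&(q[:,2]<z0+10)]
        if len(m): print(z0,len(m),np.percentile(m,[2,50,98],axis=0).round()[:,:2].tolist())
crop(d["scene"],60,0,190,90,"pics/g0.png",6)
E
```

```text
scene
-160 115 [[-17.0, -64.0], [24.0, -24.0], [29.0, 61.0]]
-150 822 [[-32.0, -95.0], [12.0, -0.0], [38.0, 92.0]]
-140 161 [[-21.0, -93.0], [25.0, 28.0], [38.0, 89.0]]
-130 310 [[-28.0, -85.0], [29.0, 43.0], [39.0, 82.0]]
-120 172 [[-25.0, -87.0], [33.0, 21.0], [39.0, 83.0]]
-110 24 [[-5.0, -86.0], [35.0, 48.0], [37.0, 85.0]]
-100 11 [[-12.0, 46.0], [9.0, 48.0], [13.0, 52.0]]
-90 41 [[-3.0, -65.0], [11.0, 46.0], [14.0, 62.0]]
-80 46 [[-7.0, -65.0], [11.0, 45.0], [14.0, 60.0]]
-70 43 [[-4.0, -63.0], [11.0, 44.0], [14.0, 61.0]]
-60 45 [[-7.0, -64.0], [10.0, 44.0], [15.0, 61.0]]
-50 25 [[-7.0, -60.0], [11.0, 45.0], [15.0, 59.0]]
-40 7 [[-8.0, -37.0], [6.0, 46.0], [10.0, 48.0]]
top
-160 107 [[-5.0, -84.0], [24.0, -38.0], [27.0, 60.0]]
-150 901 [[-8.0, -95.0], [18.0, -36.0], [37.0, 91.0]]
-140 102 [[-5.0, -96.0], [26.0, 4.0], [38.0, 87.0]]
-130 321 [[-5.0, -86.0], [29.0, 46.0], [38.0, 78.0]]
-120 150 [[8.0, -87.0], [31.0, 6.0], [38.0, 79.0]]
-110 25 [[-10.0, -88.0], [36.0, 47.0], [37.0, 82.0]]
-100 2 [[11.0, 46.0], [12.0, 47.0], [12.0, 48.0]]
-90 8 [[7.0, 44.0], [9.0, 48.0], [12.0, 53.0]]
-80 2 [[4.0, 45.0], [6.0, 45.0], [8.0, 45.0]]
-70 5 [[0.0, 44.0], [2.0, 45.0], [11.0, 55.0]]
-60 15 [[-5.0, 44.0], [11.0, 51.0], [12.0, 60.0]]
-50 12 [[-6.0, 45.0], [10.0, 47.0], [11.0, 57.0]]
-40 5 [[-7.0, 46.0], [9.0, 46.0], [11.0, 49.0]]
```

View pics/g0.png

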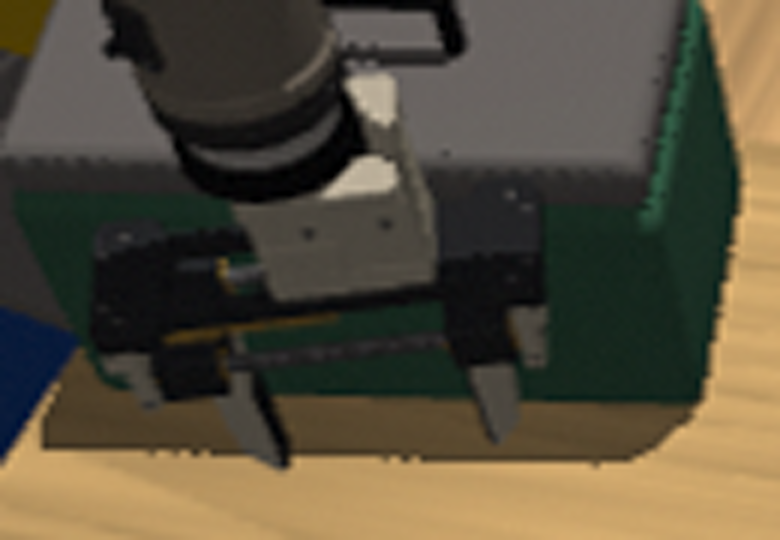

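```bash
python3 - <<'E'
from h import *
d=pickle.load(open("c0.pkl","rb"))
C=Ro.from_euler('xyz',[-3.14,0,.4007]).as_matrix()
for n in("scene","top"):
    W=cloud(d[n]).reshape(-1,3);W=W[~np.isnan(W).any(1)]
    p=(W-[.2047,-.4829,.1878])@C*1e3
    q=p[(abs(p[:,0])<30)&(abs(p[:,1])<70)&(p[:,2]<30)&(p[:,2]>-50)]
    print(n,q[np.argsort(-q[:,2])][:14].round(0).tolist())
# project tips predicted, to compare with image edge
K=d["scene"]["camera_matrix"];T=np.linalg.inv(d["scene"]["T"])
for y in(-46,46):
  for z in(0,-30,-35,-40):
    w=np.array([.2047,-.4829,.1878])+C@(np.array([0,y,z])/1e3)
    v=K@(T[:3,:3]@w+T[:3,3]);print(y,z,((v[:2]/v[2]-[60,0])*6).round())
E
```

```text
scene [[6.0, 46.0, -37.0], [6.0, -48.0, -37.0], [10.0, 48.0, -38.0], [-8.0, 46.0, -39.0], [7.0, 48.0, -39.0], [-4.0, 46.0, -39.0], [5.0, 45.0, -40.0], [-9.0, 45.0, -41.0], [2.0, 45.0, -41.0], [9.0, -52.0, -43.0], [9.0, -49.0, -44.0], [13.0, 49.0, -44.0], [15.0, -52.0, -45.0], [10.0, 57.0, -47.0]]
top [[7.0, 46.0, -37.0], [9.0, 46.0, -37.0], [11.0, 47.0, -38.0], [-8.0, 46.0, -38.0], [11.0, 49.0, -39.0], [10.0, 47.0, -42.0], [5.0, 45.0, -42.0], [10.0, 52.0, -42.0], [8.0, 45.0, -43.0], [12.0, 50.0, -43.0], [-4.0, 44.0, -44.0], [-7.0, 45.0, -45.0], [10.0, 59.0, -45.0], [11.0, 53.0, -46.0]]
-46 0 [508. 486.]
-46 -30 [492. 440.]
-46 -35 [489. 432.]
-46 -40 [486. 424.]
46 0 [314. 510.]
46 -30 [293. 464.]
46 -35 [290. 456.]
46 -40 [286. 448.]
```

```bash
cat >> h.py <<'E'
OFF=np.array([.003,.001,-.036])
def go(p,jaw):
    from cell import status
    s=status.observe();X=np.load("x.npy");P=R(X[3])
    px,py,pz=P.T
    M={'x':np.stack([py,px,-pz],1),'y+':np.stack([-px,py,-pz],1),'y-':np.stack([px,-py,-pz],1)}[jaw]
    C=Ro.from_euler('xyz',s["tool_rot"]).as_matrix()
    w=X[:3]+P@np.array(p)-M@OFF
    print("shift",np.round(C.T@(w-s["tool_pos"]),4),"rot",np.round(Ro.from_matrix(C.T@M).as_rotvec(),4))
def st():
    from cell import status
    s=status.observe();X=np.load("x.npy");P=R(X[3])
    C=Ro.from_euler('xyz',s["tool_rot"]).as_matrix()
    print("t",round(s["time"],2),"punch tip mm",((s["tool_pos"]+C@OFF-X[:3])@P*1e3).round(1),"F punch",(s["contact_force"]@P).round(1),"open",round(s["opening"],4),"q",s["qpos"].round(2))
E
python3 -c "
from h import *
st();go([-.006,-.142,.032],'x');go([-.006,-.142,-.01],'x')"
```

```text
t 3.03 punch tip mm [  -3.1 -102.    32.2] F punch [-0.2  0.   0.2] open 0.0003 q [-0.19  0.42  1.7   0.05  0.59 -0.1 ]
shift [-0.0399 -0.0027  0.0003] rot [-0.0003  0.0016 -0.0044]
shift [-0.0398 -0.0027  0.0423] rot [-0.0003  0.0016 -0.0044]
```

jog_arm(
  series=[
    [-1,[-0.02,-0.0027,0],[0,0,-0.004]],
    [-1,[-0.04,-0.0027,0],[0,0,-0.004]],
    [-1,[-0.04,-0.0027,0.0],[0,0,-0.004]],
    [-1,[-0.04,-0.0027,0.01],[0,0,-0.004]],
    [-1,[-0.04,-0.0027,0.02],[0,0,-0.004]],
    [-1,[-0.04,-0.0027,0.03],[0,0,-0.004]],
    [-1,[-0.04,-0.0027,0.037],[0,0,-0.004]],
    [-1,[-0.04,-0.0027,0.0423],[0,0,-0.004]],
    [-1,[-0.04,-0.0027,0.0423],[0,0,-0.004]],
    [-1,[-0.04,-0.0027,0.0423],[0,0,-0.004]],
  ],
)

```text
time: 3.87
tool_pos: [0.6704, -0.0807, 0.0865]
tool_rot: [2.707, 0.001, 1.451]
contact_force: [-0.3, 0.6, -0.3]
opening: 0.0002
```

```bash
python3 - <<'E'
from h import *
from cell import eyes
st();go([-.006,-.1,-.01],'x')
c=eyes.read_camera("scene");crop(c,190,210,290,310,"pics/s6.png",6)
E
```

```text
t 3.87 punch tip mm [  -6.3 -141.6  -10.5] F punch [-0.4  0.6 -0.1] open 0.0002 q [-0.27  0.49  1.7   0.12  0.52 -0.24]
shift [ 0.0416  0.0004 -0.0006] rot [-0.0013  0.0012  0.0001]
```

View pics/s6.png

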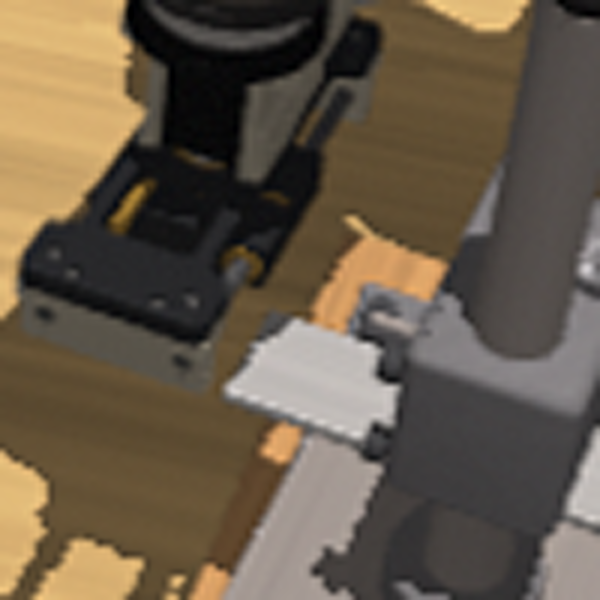

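Strap end at about (250,360) in the crop; the gripper stands just beyond it. Now the push.

jog_arm(
  series=[
    [-1,[0.01,0,0],[0,0,0]],
    [-1,[0.015,0,0],[0,0,0]],
    [-1,[0.018,0,0],[0,0,0]],
    [-1,[0.021,0,0],[0,0,0]],
    [-1,[0.024,0,0],[0,0,0]],
    [-1,[0.027,0,0],[0,0,0]],
    [-1,[0.03,0,0],[0,0,0]],
    [-1,[0.032,0,0],[0,0,0]],
    [-1,[0.034,0,0],[0,0,0]],
    [-1,[0.035,0,0],[0,0,0]],
    [-1,[0.036,0,0],[0,0,0]],
    [-1,[0.036,0,0],[0,0,0]],
  ],
)

```text
time: 4.92
tool_pos: [0.6749, -0.0453, 0.0872]
tool_rot: [2.705, 0.001, 1.451]
contact_force: [-0.1, -0.5, 0.0]
opening: 0.0002
```

```bash
cat >> h.py <<'E'
def ends(c,o):
    X=np.load("x.npy");W=cloud(c).reshape(-1,3);k=~np.isnan(W).any(1);W=W[k]
    p=(W-X[:3]-o)@R(X[3])*1e3
    col=c["img"].reshape(-1,3)[k].mean(1)
    for x0 in(-20,-10,0,10):
        m=(p[:,0]>x0)&(p[:,0]<x0+10)&(abs(p[:,2]-3)<3)
        a=p[m&(p[:,1]>30)&(p[:,1]<88)&(col>140),1]
        print(x0,"+y end",np.sort(a)[-4:].round(1) if len(a) else '',end=' ; ')
    print()
E
python3 - <<'E'
from h import *
from cell import eyes
x=np.load("x.npy");st()
d=pickle.load(open("c0.pkl","rb"));ends(d["scene"],x[5:8])
c=eyes.read_camera("scene");ends(c,x[5:8]);crop(c,190,210,320,330,"pics/s7.png",5)
E
```

```text
t 4.92 punch tip mm [  -5.8 -105.8  -10. ] F punch [-0.1 -0.6  0. ] open 0.0002 q [-0.2   0.49  1.7   0.06  0.51 -0.13]
-20 +y end [61.1 61.9 62.5 63.2] ; -10 +y end [61.2 62.  62.6 63.5] ; 0 +y end [61.5 63.  63.6 67.2] ; 10 +y end [60.2 61.5 62.4 63. ] ; 
-20 +y end [80.3 81.  81.7 82.5] ; -10 +y end [78.9 80.3 81.1 82.5] ; 0 +y end [81.1 81.8 81.8 82.5] ; 10 +y end [79.  80.4 81.1 81.8] ;
```

View pics/s7.png

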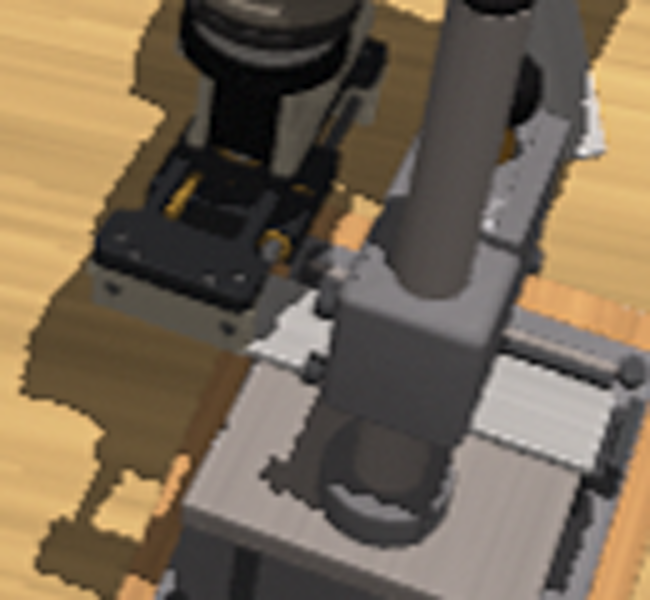

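jog_arm(
  series=[
    [-1,[0.001,0,0],[0,0,0]],
    [-1,[0.002,0,0],[0,0,0]],
    [-1,[0.003,0,0],[0,0,0]],
    [-1,[0.004,0,0],[0,0,0]],
    [-1,[0.005,0,0],[0,0,0]],
    [-1,[0.0055,0,0],[0,0,0]],
    [-1,[0.006,0,0],[0,0,0]],
    [-1,[0.006,0,0],[0,0,0]],
  ],
)

```text
time: 5.63
tool_pos: [0.6754, -0.0392, 0.087]
tool_rot: [2.706, 0.001, 1.451]
contact_force: [1.0, 0.1, -0.1]
opening: 0.0004
```

```bash
python3 - <<'E'
from h import *
from cell import eyes
x=np.load("x.npy");st()
c=eyes.read_camera("scene");ends(c,x[5:8])
E
```

```text
t 5.63 punch tip mm [ -6.1 -99.8 -10.1] F punch [ 0.8  0.2 -0.5] open 0.0004 q [-0.19  0.49  1.7   0.05  0.51 -0.11]
-20 +y end [85.4 86.2 86.9 87.6] ; -10 +y end [85.4 86.1 86.9 87.6] ; 0 +y end [85.4 86.2 86.9 87.6] ; 10 +y end [84.7 85.4 86.1 86.8] ;
```

jog_arm(
  series=[
    [-1,[0.0005,0,0],[0,0,0]],
    [-1,[0.001,0,0],[0,0,0]],
    [-1,[0.0015,0,0],[0,0,0]],
    [-1,[0.0015,0,0],[0,0,0]],
    [-1,[0.0015,0,0],[0,0,0]],
  ],
)

```text
time: 6.1
tool_pos: [0.6754, -0.0387, 0.0869]
tool_rot: [2.706, 0.002, 1.451]
contact_force: [-2.1, -4.7, -0.2]
opening: 0.0003
```

```bash
python3 - <<'E'
from h import *
st()
E
```

```text
t 6.1 punch tip mm [ -6.2 -99.2 -10.1] F punch [-1.5 -4.9  0.4] open 0.0003 q [-0.18  0.49  1.7   0.05  0.51 -0.1 ]
```

jog_arm(
  series=[
    [-1,[0.0005,0,0],[0,0,0]],
    [-1,[0.001,0,0],[0,0,0]],
    [-1,[0.001,0,0],[0,0,0]],
  ],
)

```text
time: 6.35
tool_pos: [0.6754, -0.0387, 0.087]
tool_rot: [2.706, 0.003, 1.45]
contact_force: [-2.1, -9.6, 0.8]
opening: 0.0005
```

```bash
python3 - <<'E'
from h import *
st();go([-.03,-.15,.03],'x');go([-.03,-.15,.2],'x')
E
```

```text
t 6.35 punch tip mm [ -6.1 -99.2 -10.1] F punch [-0.5 -9.8  1.1] open 0.0005 q [-0.18  0.49  1.7   0.05  0.51 -0.1 ]
shift [-0.0509 -0.0239 -0.0399] rot [-0.0008  0.0035 -0.0004]
shift [-0.0515 -0.024  -0.2099] rot [-0.0008  0.0035 -0.0004]
```

jog_arm(
  series=[
    [-1,[-0.02,0,0],[0,0,0]],
    [-1,[-0.05,-0.005,0],[0,0,0]],
    [0,[-0.051,-0.024,-0.03],[0,0,0.12]],
    [1,[-0.051,-0.024,-0.06],[0,0,0.24]],
    [1,[-0.051,-0.024,-0.09],[0,0,0.36]],
    [1,[-0.051,-0.024,-0.12],[0,0,0.48]],
    [1,[-0.051,-0.024,-0.15],[0,0,0.6]],
    [1,[-0.051,-0.024,-0.18],[0,0,0.72]],
    [1,[-0.051,-0.024,-0.21],[0,0,0.84]],
    [1,[-0.051,-0.024,-0.24],[0,0,0.96]],
    [1,[-0.051,-0.024,-0.26],[0,0,1.08]],
    [1,[-0.051,-0.024,-0.26],[0,0,1.2]],
  ],
)

```text
time: 7.35
tool_pos: [0.5396, -0.0715, 0.3182]
tool_rot: [2.971, -0.412, 0.282]
contact_force: [0.9, -0.5, 0.3]
opening: 0.0627
```

```bash
python3 - <<'E'
from h import *
from cell import eyes
x=np.load("x.npy");st();go([.002,-.0005,.25],'y-')
c=eyes.read_camera("scene");ends(c,x[5:8])
E
```

```text
t 7.35 punch tip mm [ -25.3 -150.7  254.9] F punch [ 1.  -0.4 -0.1] open 0.0627 q [-0.33  0.02  1.66  0.1   1.02  0.96]
shift [ 0.0795 -0.1318  0.0047] rot [ 0.0041 -0.0074  0.3653]
-20 +y end [86.2 86.9 86.9 87.6] ; -10 +y end [84.  84.7 85.4 86.2] ; 0 +y end [84.7 86.1 86.9 87.6] ; 10 +y end [85.4 86.1 86.9 86.9] ;
```

jog_arm(
  series=[
    [1,[0.01,-0.02,0],[0,0,0.12]],
    [1,[0.02,-0.04,0],[0,0,0.24]],
    [1,[0.035,-0.065,0],[0.004,-0.007,0.365]],
    [1,[0.053,-0.09,0],[0.004,-0.007,0.365]],
    [1,[0.068,-0.112,0],[0.004,-0.007,0.365]],
    [1,[0.0795,-0.132,0],[0.004,-0.007,0.365]],
    [1,[0.0795,-0.132,0],[0.004,-0.007,0.365]],
    [1,[0.0795,-0.132,0],[0.004,-0.007,0.365]],
    [1,[0.0795,-0.132,0],[0.004,-0.007,0.365]],
  ],
)

```text
time: 8.15
tool_pos: [0.5804, 0.0761, 0.3227]
tool_rot: [3.139, -0.427, -0.111]
contact_force: [-0.3, 0.0, 0.2]
opening: 0.092
```

```bash
python3 - <<'E'
from h import *
from cell import eyes
x=np.load("x.npy");st();go([.002,-.0005,.168],'y-')
c=eyes.read_camera("scene");crop(c,190,150,350,300,"pics/s8.png",5);pickle.dump(c,open("s8.pkl","wb"))
c=eyes.read_camera("top");crop(c,200,75,330,195,"pics/t8.png",5)
E
```

```text
t 8.15 punch tip mm [ -2.   -0.6 249.1] F punch [-0.2 -0.   0.3] open 0.092 q [ 0.04  0.12  1.53 -0.07  1.07  1.74]
shift [0.0051 0.     0.0811] rot [-0.0008  0.0095  0.0074]
```

View pics/s8.png

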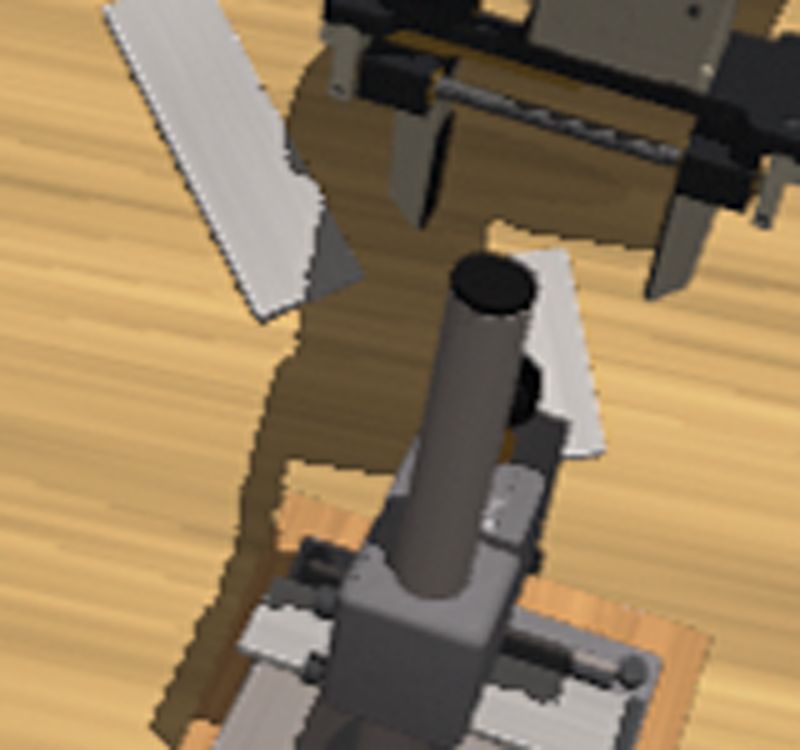

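View pics/t8.png

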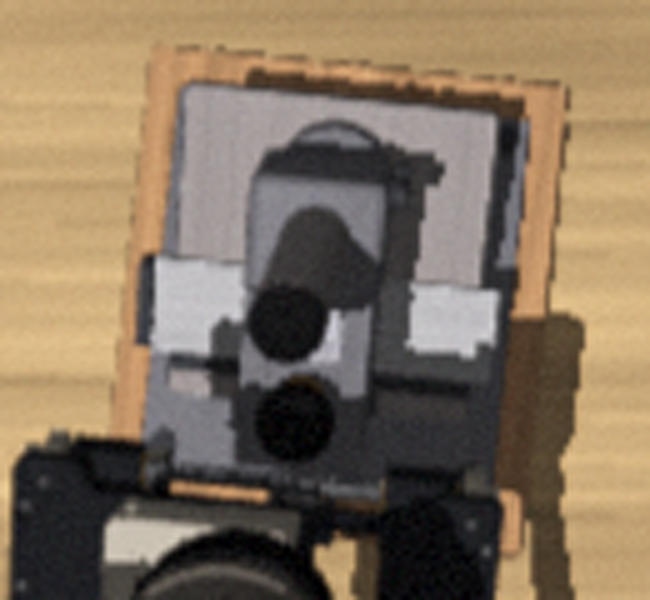

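```bash
python3 - <<'E'
from h import *
x=np.load("x.npy");c=pickle.load(open("s8.pkl","rb"))
W=cloud(c);p=(W-x[:3]-x[5:8])@R(x[3])*1e3
# fingers regions in crop px -> full
for a,b,e,f in((385,100,455,230),(640,190,720,300)):
    q=p[150+b//5:150+f//5,190+a//5:190+e//5].reshape(-1,3);q=q[(q[:,2]>220)&(q[:,2]<320)&(abs(q[:,1])<70)]
    q=q[np.argsort(q[:,2])];print(q[:10].round().tolist());print(np.percentile(q,[2,50,98],axis=0).round().tolist())
# predicted pixel of tip at z levels
K=c["camera_matrix"];T=np.linalg.inv(c["T"])
for y in(-46,46):
  for z in(240,250,260):
    w=x[:3]+x[5:8]+R(x[3])@(np.array([0,y,z])/1e3)
    v=K@(T[:3,:3]@w+T[:3,3]);print(y,z,((v[:2]/v[2]-[190,150])*5).round())
E
```

```text
[[4.0, -45.0, 251.0], [6.0, -47.0, 251.0], [4.0, -50.0, 251.0], [1.0, -44.0, 252.0], [-5.0, -44.0, 253.0], [4.0, -46.0, 253.0], [5.0, -48.0, 253.0], [-12.0, -44.0, 254.0], [4.0, -50.0, 254.0], [4.0, -46.0, 256.0]]
[[-12.0, -62.0, 253.0], [5.0, -50.0, 283.0], [8.0, -44.0, 308.0]]
[[4.0, 49.0, 251.0], [4.0, 53.0, 253.0], [3.0, 49.0, 253.0], [5.0, 51.0, 253.0], [1.0, 48.0, 254.0], [1.0, 54.0, 254.0], [5.0, 51.0, 256.0], [6.0, 53.0, 256.0], [4.0, 50.0, 257.0], [3.0, 54.0, 258.0]]
[[2.0, 48.0, 254.0], [5.0, 56.0, 281.0], [7.0, 66.0, 303.0]]
-46 240 [418. 240.]
-46 250 [421. 221.]
-46 260 [425. 201.]
46 240 [633. 309.]
46 250 [638. 290.]
46 260 [644. 270.]
```

jog_arm(
  series=[
    [1,[0.005,0.0015,0],[0,0.009,0.007]],
    [1,[0.005,0.0015,0.02],[0,0.009,0.007]],
    [1,[0.005,0.0015,0.04],[0,0.009,0.007]],
    [1,[0.005,0.0015,0.06],[0,0.009,0.007]],
    [1,[0.005,0.0015,0.072],[0,0.009,0.007]],
    [1,[0.005,0.0015,0.08],[0,0.009,0.007]],
    [1,[0.005,0.0015,0.081],[0,0.009,0.007]],
    [1,[0.005,0.0015,0.081],[0,0.009,0.007]],
  ],
  squeeze=40,
)

```text
time: 8.92
tool_pos: [0.6188, 0.0698, 0.2521]
tool_rot: [-3.14, -0.438, -0.121]
contact_force: [-0.6, 0.4, 0.4]
opening: 0.0912
```

```bash
python3 - <<'E'
from h import *
from cell import eyes
x=np.load("x.npy");st();go([.002,-.0005,.168],'y-')
c=eyes.read_camera("scene");crop(c,190,150,350,300,"pics/s9.png",5)
E
```

```text
t 8.92 punch tip mm [  3.   -2.3 168.8] F punch [-0.4  0.3  0.6] open 0.0912 q [ 0.02  0.23  1.6  -0.08  0.88  1.75]
shift [-0.001  -0.0017  0.0008] rot [-0.0007 -0.0012 -0.0023]
```

View pics/s9.png

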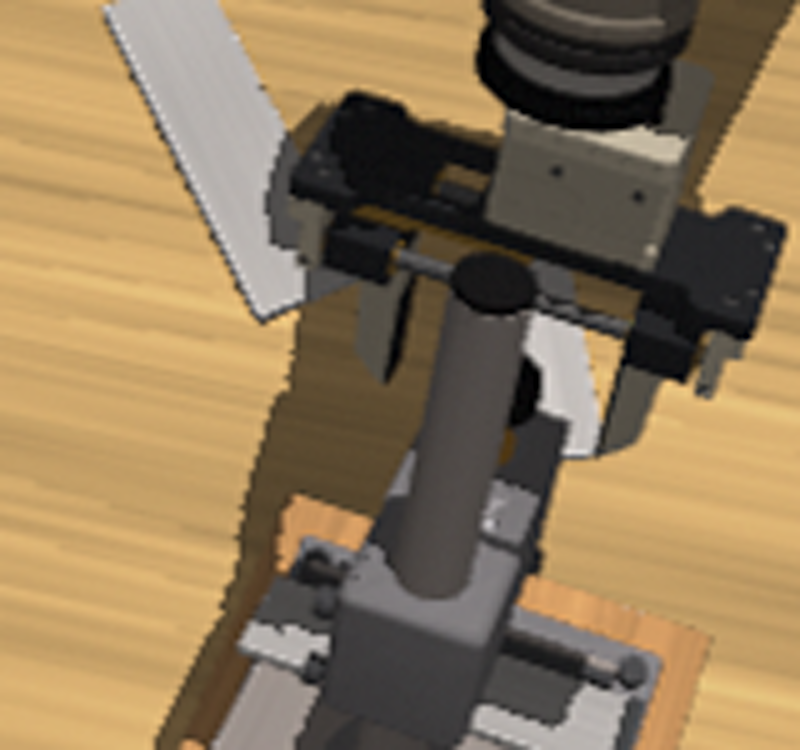

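Fingers straddle the knob (fingertips at about (385,375) and (605,450), knob at (530,385)). Close.

jog_arm(
  series=[
    [-1,[0,0,0],[0,0,0]],
    [-1,[0,0,0],[0,0,0]],
    [-1,[0,0,0],[0,0,0]],
    [-1,[0,0,0],[0,0,0]],
    [-1,[0,0,0],[0,0,0]],
    [-1,[0,0,0],[0,0,0]],
    [-1,[0,0,0],[0,0,0]],
    [-1,[0,0,0],[0,0,0]],
    [-1,[0,0,0],[0,0,0]],
    [-1,[0,0,0],[0,0,0]],
  ],
  squeeze=40,
)

```text
time: 9.8
tool_pos: [0.6186, 0.0698, 0.2519]
tool_rot: [-3.141, -0.437, -0.12]
contact_force: [0.1, -2.8, 0.7]
opening: 0.0352
```

```bash
python3 - <<'E'
from h import *
st()
E
```

```text
t 9.8 punch tip mm [  2.7  -2.3 168.7] F punch [ 0.7 -2.8  0.5] open 0.0352 q [ 0.02  0.23  1.6  -0.08  0.88  1.75]
```

jog_arm(
  series=[
    [-1,[0,0,-0.003],[0,0,0]],
    [-1,[0,0,-0.006],[0,0,0]],
    [-1,[0,0,-0.009],[0,0,0]],
    [-1,[0,0,-0.012],[0,0,0]],
    [-1,[0,0,-0.015],[0,0,0]],
    [-1,[0,0,-0.018],[0,0,0]],
    [-1,[0,0,-0.021],[0,0,0]],
    [-1,[0,0,-0.024],[0,0,0]],
    [-1,[0,0,-0.026],[0,0,0]],
    [-1,[0,0,-0.028],[0,0,0]],
    [-1,[0,0,-0.029],[0,0,0]],
    [-1,[0,0,-0.029],[0,0,0]],
  ],
)

```text
time: 10.8
tool_pos: [0.6069, 0.0712, 0.2768]
tool_rot: [-3.141, -0.436, -0.121]
contact_force: [9.9, -4.2, -9.8]
opening: 0.0354
```

```bash
python3 - <<'E'
from h import *
from cell import eyes
st()
x=np.load("x.npy")
c=eyes.read_camera("scene");crop(c,190,150,350,300,"pics/s10.png",5)
W=cloud(c).reshape(-1,3);p=(W-x[:3]-x[5:8])@R(x[3])*1e3;col=c["img"].reshape(-1,3).max(1)
q=p[(np.hypot(p[:,0],p[:,1])<19)&(p[:,2]>160)&(p[:,2]<240)&(col<45)];print(len(q),np.percentile(q[:,2],[0,5,25,50,75,95,100]).round(1))
E
```

```text
t 10.8 punch tip mm [  2.7  -2.3 196.2] F punch [  5.2  -3.  -13.2] open 0.0354 q [ 0.03  0.19  1.58 -0.08  0.94  1.75]
55 [203.9 205.4 210.6 216.4 219.7 222.  222.5]
```

View pics/s10.png

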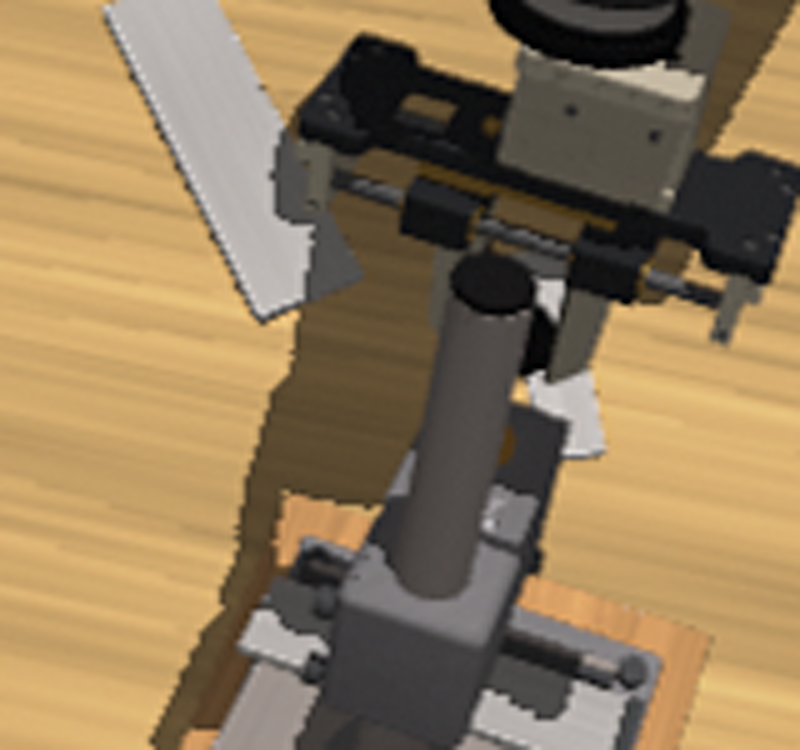

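jog_arm(
  series=[
    [-1,[0,0,-0.001],[0,0,0]],
    [-1,[0,0,-0.002],[0,0,0]],
    [-1,[0,0,-0.003],[0,0,0]],
    [-1,[0,0,-0.004],[0,0,0]],
    [-1,[0,0,-0.0045],[0,0,0]],
    [-1,[0,0,-0.0045],[0,0,0]],
  ],
)

```text
time: 11.35
tool_pos: [0.6052, 0.0714, 0.2804]
tool_rot: [-3.141, -0.436, -0.121]
contact_force: [12.8, -4.5, -14.2]
opening: 0.0352
```

```bash
python3 - <<'E'
from h import *
st()
E
```

```text
t 11.35 punch tip mm [  2.6  -2.3 200.2] F punch [  6.   -2.9 -18.5] open 0.0352 q [ 0.03  0.19  1.57 -0.08  0.95  1.75]
```

jog_arm(
  series=[
    [-1,[0,0,0.002],[0,0,0]],
    [-1,[0,0,0.004],[0,0,0]],
    [-1,[0,0,0.006],[0,0,0]],
    [-1,[0,0,0.007],[0,0,0]],
    [-1,[0,0,0.0075],[0,0,0]],
    [-1,[0,0,0.0075],[0,0,0]],
  ],
)

```text
time: 11.85
tool_pos: [0.6074, 0.0712, 0.276]
tool_rot: [-3.141, -0.438, -0.121]
contact_force: [-0.6, -5.9, -0.0]
opening: 0.035
```

```bash
python3 - <<'E'
from h import *
st()
E
```

```text
t 11.85 punch tip mm [  2.7  -2.3 195.3] F punch [ 0.1 -5.9 -0.1] open 0.035 q [ 0.03  0.19  1.58 -0.08  0.94  1.75]
```

jog_arm(
  series=[
    [1,[0,0,0],[0,0,0]],
    [1,[0,0,0],[0,0,0]],
    [1,[0,0,0],[0,0,0]],
    [1,[0,0,0],[0,0,0]],
    [1,[0,0,0],[0,0,0]],
    [1,[0,0,-0.02],[0,0,0]],
    [1,[0,0,-0.04],[0,0,0]],
    [1,[0,0,-0.06],[0,0,0]],
    [1,[0,0,-0.065],[0,0,0]],
    [-1,[-0.03,0,-0.065],[0,0,0]],
    [-1,[-0.06,0,-0.065],[0,0,0]],
    [-1,[-0.085,0,-0.065],[0,0,0]],
  ],
  squeeze=20,
)

```text
time: 12.85
tool_pos: [0.5023, 0.0843, 0.2967]
tool_rot: [-3.14, -0.436, -0.121]
contact_force: [-0.0, 0.2, -0.4]
opening: 0.0763
```

```bash
python3 - <<'E'
from h import *
from cell import eyes
st();go([-.086,0,.1],'y-')
x=np.load("x.npy")
for n,o in(("scene",x[5:8]),("top",0)):
    c=eyes.read_camera(n);crop(c,190,75,350,300,f"pics/{n}11.png",3)
    ends(c,o)
    W=cloud(c).reshape(-1,3);p=(W-x[:3]-o)@R(x[3])*1e3;col=c["img"].reshape(-1,3).max(1)
    q=p[(np.hypot(p[:,0],p[:,1])<18)&(p[:,2]>160)&(p[:,2]<240)&(col<60)];print(len(q),np.percentile(q,[5,25,50,75,95],axis=0).round(1).tolist())
    q=p[(p[:,0]>-97)&(p[:,0]<-75)&(abs(p[:,1])<17)&(p[:,2]>50)&(p[:,2]<90)];print("paddle",len(q),np.median(q,axis=0) if len(q) else '')
E
```

```text
t 12.85 punch tip mm [-84.5  -1.7 258.9] F punch [-0.2  0.2 -0.3] open 0.0763 q [ 0.07 -0.01  1.75 -0.1   0.98  1.8 ]
shift [-0.0014 -0.0015  0.1589] rot [-0.001   0.0005 -0.0016]
-20 +y end [85.4 86.1 86.9 87.6] ; -10 +y end [85.4 86.2 86.9 87.6] ; 0 +y end [85.4 86.1 86.9 87.6] ; 10 +y end [86.1 86.8 86.9 87.6] ; 
44 [[-4.5, 7.4, 205.7], [2.8, 9.2, 213.3], [8.2, 11.3, 217.6], [11.6, 13.5, 219.2], [13.8, 15.7, 220.6]]
paddle 0 
-20 +y end [78.1 83.3 86.2 86.7] ; -10 +y end [86.5 86.9 87.  87.4] ; 0 +y end [84.9 87.  87.3 87.5] ; 10 +y end [85.6 85.7 85.8 87.8] ; 
192 [[-11.4, -14.8, 211.2], [-4.3, -7.7, 216.9], [3.2, -0.9, 218.6], [9.5, 6.1, 220.0], [16.2, 13.1, 221.8]]
paddle 111 [-85.69831841   0.228105    75.02590078]
```

View pics/scene11.png

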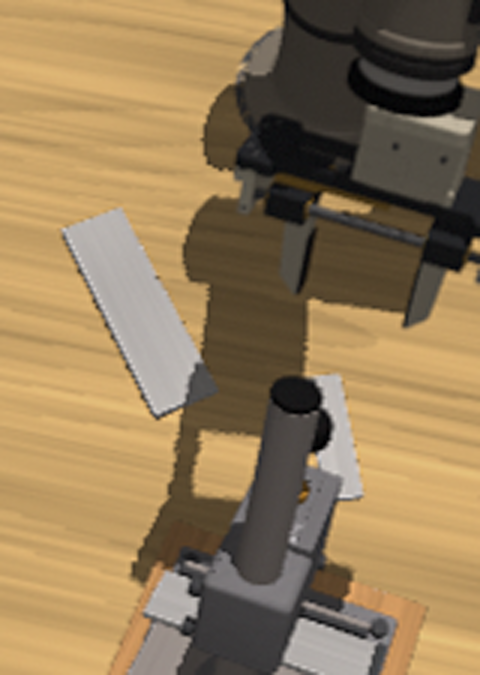

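jog_arm(
  series=[
    [-1,[-0.001,-0.0015,0.0],[0,0,0]],
    [-1,[-0.001,-0.0015,0.02],[0,0,0]],
    [-1,[-0.001,-0.0015,0.04],[0,0,0]],
    [-1,[-0.001,-0.0015,0.06],[0,0,0]],
    [-1,[-0.001,-0.0015,0.08],[0,0,0]],
    [-1,[-0.001,-0.0015,0.1],[0,0,0]],
    [-1,[-0.001,-0.0015,0.12],[0,0,0]],
    [-1,[-0.001,-0.0015,0.14],[0,0,0]],
    [-1,[-0.001,-0.0015,0.155],[0,0,0]],
    [-1,[-0.001,-0.0015,0.165],[0,0,0]],
    [-1,[-0.001,-0.0015,0.17],[0,0,0]],
    [-1,[-0.001,-0.0015,0.17],[0,0,0]],
  ],
)

```text
time: 13.95
tool_pos: [0.5753, 0.0773, 0.143]
tool_rot: [-3.14, -0.436, -0.121]
contact_force: [-0.8, -0.5, -0.1]
opening: 0.0004
```

```bash
python3 - <<'E'
from h import *
from cell import eyes
st();go([-.086,0,.075],'y-')
c=eyes.read_camera("scene");crop(c,190,120,350,320,"pics/s12.png",3)
E
```

```text
t 13.95 punch tip mm [-83.   -0.1  88.6] F punch [-0.7 -0.6  0.2] open 0.0004 q [ 0.04  0.27  1.87 -0.13  0.57  1.83]
shift [-0.0029 -0.      0.0136] rot [-0.0008  0.0001 -0.0018]
```

View pics/s12.png

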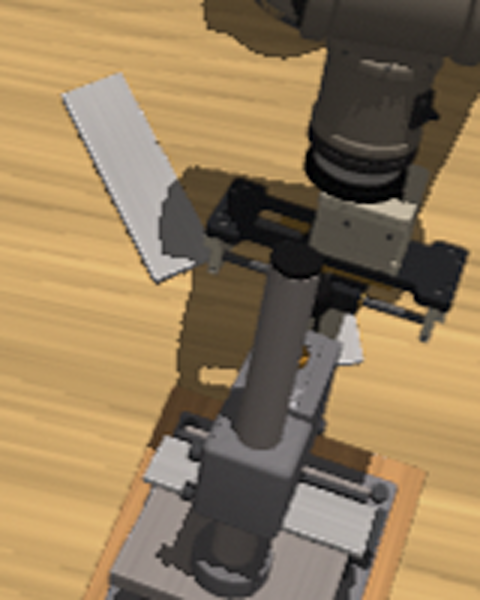

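jog_arm(
  series=[
    [-1,[-0.003,0,0.005],[0,0,0]],
    [-1,[-0.003,0,0.01],[0,0,0]],
    [-1,[-0.003,0,0.012],[0,0,0]],
    [-1,[-0.003,0,0.014],[0,0,0]],
    [-1,[-0.003,0,0.016],[0,0,0]],
    [-1,[-0.003,0,0.018],[0,0,0]],
    [-1,[-0.003,0,0.02],[0,0,0]],
    [-1,[-0.003,0,0.022],[0,0,0]],
    [-1,[-0.003,0,0.022],[0,0,0]],
  ],
)

```text
time: 14.75
tool_pos: [0.5812, 0.0767, 0.1234]
tool_rot: [-3.14, -0.438, -0.121]
contact_force: [-5.3, -0.4, 5.1]
opening: 0.0005
```

```bash
python3 - <<'E'
from h import *
st()
E
```

```text
t 14.75 punch tip mm [-86.    0.1  68.2] F punch [-2.6 -1.   6.9] open 0.0005 q [ 0.04  0.31  1.89 -0.13  0.52  1.83]
```

jog_arm(
  series=[
    [-1,[0,0,0.002],[0,0,0]],
    [-1,[0,0,0.004],[0,0,0]],
    [-1,[0,0,0.006],[0,0,0]],
    [-1,[0,0,0.008],[0,0,0]],
    [-1,[0,0,0.009],[0,0,0]],
    [-1,[0,0,0.009],[0,0,0]],
  ],
)

```text
time: 15.25
tool_pos: [0.5857, 0.0762, 0.115]
tool_rot: [-3.14, -0.439, -0.121]
contact_force: [-1.9, 0.5, 5.1]
opening: 0.0004
```

```bash
cat >> h.py <<'E'
def knobz():
    from cell import eyes
    x=np.load("x.npy");c=eyes.read_camera("scene");o=x[5:8]
    W=cloud(c).reshape(-1,3);p=(W-x[:3]-o)@R(x[3])*1e3;col=c["img"].reshape(-1,3).max(1)
    q=p[(np.hypot(p[:,0],p[:,1])<18)&(p[:,2]>160)&(p[:,2]<240)&(col<60)];print("knob",len(q),np.percentile(q[:,2],[5,25,50,75,95]).round(1) if len(q) else '')
    return c
E
python3 - <<'E'
from h import *
st();c=knobz();crop(c,190,120,350,320,"pics/s13.png",3)
E
```

```text
t 15.25 punch tip mm [-85.5   0.1  58.8] F punch [0.4 0.2 5.4] open 0.0004 q [ 0.04  0.33  1.89 -0.14  0.5   1.84]
knob 54 [177.7 187.3 192.3 193.6 194.6]
```

View pics/s13.png

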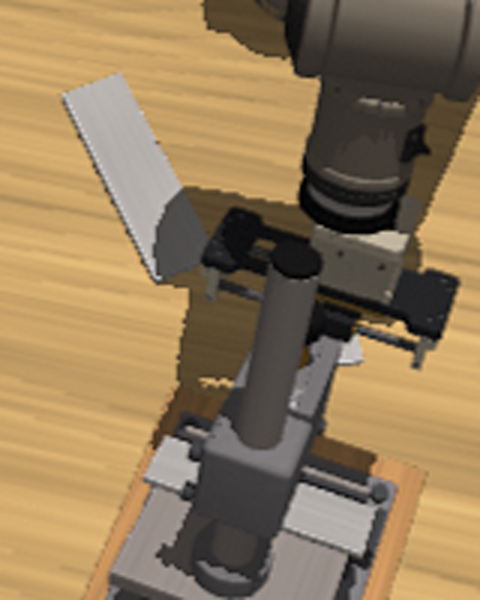

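jog_arm(
  series=[
    [-1,[0,0,-0.01],[0,0,0]],
    [-1,[0,0,-0.025],[0,0,0]],
    [-1,[0,0,-0.05],[0,0,0]],
    [-1,[0,0,-0.08],[0,0,0]],
    [-1,[0,0,-0.11],[0,0,0]],
    [-1,[-0.02,0,-0.14],[0,0,0]],
    [-1,[-0.04,0,-0.16],[0,0,0]],
    [-1,[-0.05,0,-0.18],[0,0,0]],
    [-1,[-0.05,0,-0.18],[0,0,0]],
    [-1,[-0.05,0,-0.18],[0,0,0]],
  ],
)

```text
time: 16.13
tool_pos: [0.4641, 0.0908, 0.2576]
tool_rot: [-3.139, -0.44, -0.12]
contact_force: [-0.0, 0.6, -0.0]
opening: 0.0004
```

```bash
python3 - <<'E'
from h import *
from cell import eyes
st();c=knobz();x=np.load("x.npy");ends(c,x[5:8]);t=eyes.read_camera("top");ends(t,0)
d=pickle.load(open("c0.pkl","rb"))
for n,o,k in(("s",x[5:8],c),("t",0,t)):
    W=cloud(k).reshape(-1,3);p=(W-x[:3]-o)@R(x[3])*1e3;col=k["img"].reshape(-1,3).mean(1)
    for a,b in((-90,-45),(35,85)):
        m=(abs(p[:,2]-3)<3)&(p[:,1]>a)&(p[:,1]<b)&(abs(p[:,0])<40)&(col>145)
        q=p[m];hi=[np.percentile(q[(q[:,1]>y)&(q[:,1]<y+10),0],[2,98]).round(1).tolist() for y in range(a,b-9,10) if ((q[:,1]>y)&(q[:,1]<y+10)).sum()>5]
        print(n,a,b,hi,"ymin",np.sort(q[:,1])[:3].round(1))
    q=p[(p[:,0]>-97)&(p[:,0]<-75)&(abs(p[:,1])<17)&(p[:,2]>50)&(p[:,2]<90)];print("paddle",len(q),np.median(q,axis=0).round(1) if len(q) else '')
crop(t,200,75,350,195,"pics/t14.png",5);crop(c,190,200,330,330,"pics/s14.png",5)
E
```

```text
t 16.13 punch tip mm [-1.362e+02  1.000e-01  2.397e+02] F punch [-0.1  0.6 -0. ] open 0.0004 q [ 0.1  -0.06  1.91 -0.12  0.87  1.85]
knob 56 [177.4 184.1 191.5 193.  194.2]
-20 +y end [85.4 86.2 86.9 87.6] ; -10 +y end [85.5 86.2 86.9 87.6] ; 0 +y end [85.4 86.2 86.9 87.6] ; 10 +y end [85.4 86.1 86.9 87.5] ; 
-20 +y end [81.6 83.8 84.1 86.6] ; -10 +y end [84.1 84.7 86.7 87.1] ; 0 +y end [87.1 87.4 87.5 87.5] ; 10 +y end [85.  85.4 85.5 87.8] ; 
s -90 -45 [[-22.2, 24.7], [-22.0, 24.6], [-14.7, 24.6], [-5.4, 20.2]] ymin [-89.9 -89.6 -89.3]
s 35 85 [[-22.8, 24.0], [-22.3, 25.2], [-21.6, 24.1], [-21.3, 24.0], [-22.6, 24.8]] ymin [35.1 35.1 35.2]
paddle 0 
t -90 -45 [[-22.0, 23.9], [-23.2, 29.8], [-22.7, 25.6], [-21.8, 23.5]] ymin [-89.1 -89.  -88.7]
t 35 85 [[-20.4, 18.3], [-21.6, 23.9], [-24.0, 31.8], [-22.0, 35.7], [-20.4, 23.5]] ymin [42.1 42.2 42.8]
paddle 107 [-86.2   0.3  74.8]
```

View pics/t14.png

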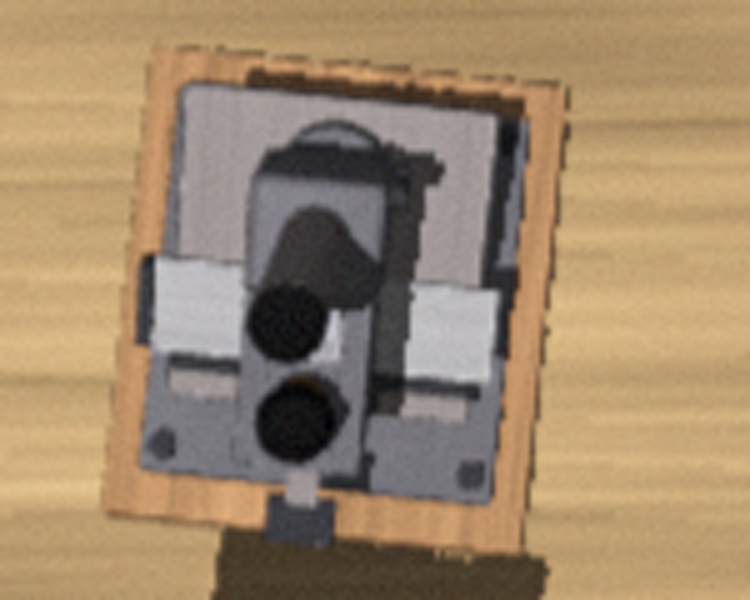

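View pics/s14.png

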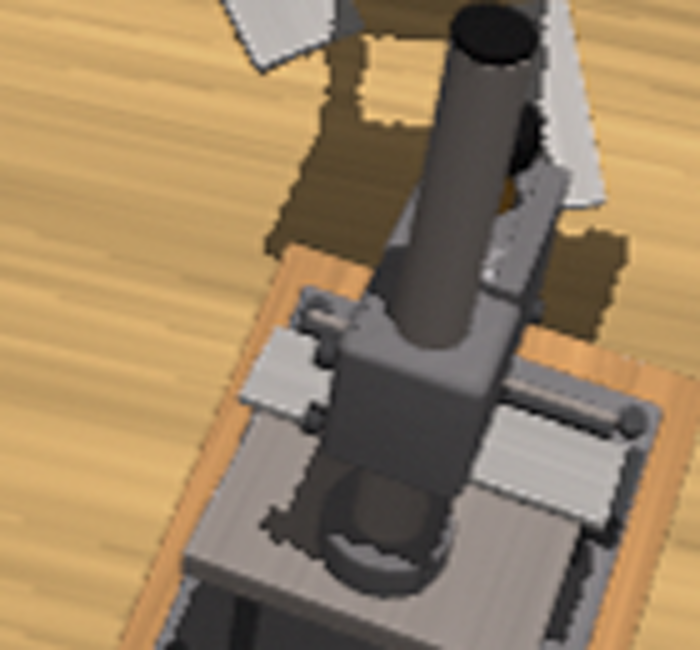

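```bash
python3 - <<'E'
from h import *
from cell import eyes
x=np.load("x.npy")
for n,o in(("scene",x[5:8]),("top",0)):
    c=eyes.read_camera(n);W=cloud(c).reshape(-1,3);p=(W-x[:3]-o)@R(x[3])*1e3;col=c["img"].reshape(-1,3).mean(1)
    for x0 in(-22,-11,0,11):
        m=(p[:,0]>x0)&(p[:,0]<x0+11)&(abs(p[:,2]-3)<3.5)
        print(n,x0,"-y",np.sort(p[m&(p[:,1]<-60)&(p[:,1]>-130)&(col>140),1])[:4].round(1),end=' +y:')
        for y in range(82,97,2):
            k=(p[:,0]>x0)&(p[:,0]<x0+11)&(p[:,1]>y)&(p[:,1]<y+2)&(abs(p[:,2])<15);print(y,p[k,2].mean().round(1) if k.any() else '-',col[k].mean().round() if k.any() else '',end=', ')
        print()
E
```

```text
scene -22 -y [-89.  -88.7 -87.6 -87.5] +y:82 2.5 170.0, 84 3.2 174.0, 86 2.3 162.0, 88 3.5 103.0, 90 7.6 82.0, 92 7.0 82.0, 94 7.7 75.0, 96 7.9 94.0, 
scene -11 -y [-89.9 -88.6 -88.5 -87.8] +y:82 2.8 176.0, 84 2.9 179.0, 86 3.8 165.0, 88 3.6 114.0, 90 7.3 65.0, 92 6.8 69.0, 94 6.8 73.0, 96 7.2 82.0, 
scene 0 -y [-89.8 -89.4 -88.6 -87.2] +y:82 3.1 177.0, 84 3.3 179.0, 86 2.0 173.0, 88 1.4 127.0, 90 6.2 66.0, 92 7.3 69.0, 94 7.6 70.0, 96 7.0 89.0, 
scene 11 -y [-89.1 -88.1 -87.9 -87.2] +y:82 -1.9 129.0, 84 -1.6 126.0, 86 3.1 175.0, 88 4.0 138.0, 90 3.8 59.0, 92 0.1 49.0, 94 2.8 60.0, 96 4.4 81.0, 
top -22 -y [-88.8 -88.4 -88.2 -86.1] +y:82 2.8 188.0, 84 - , 86 0.6 182.0, 88 3.7 142.0, 90 7.2 72.0, 92 8.7 65.0, 94 6.4 72.0, 96 6.2 88.0, 
top -11 -y [-89.9 -89.6 -87.8 -87.5] +y:82 4.5 195.0, 84 1.8 194.0, 86 2.3 182.0, 88 1.5 92.0, 90 6.4 69.0, 92 6.8 62.0, 94 7.2 67.0, 96 6.2 93.0, 
top 0 -y [-89.3 -89.  -88.7 -88.5] +y:82 1.5 193.0, 84 2.3 192.0, 86 4.7 179.0, 88 5.2 73.0, 90 2.8 67.0, 92 5.2 60.0, 94 5.1 70.0, 96 7.9 100.0, 
top 11 -y [-88.2 -87.3 -85.5 -85.3] +y:82 1.1 190.0, 84 3.3 192.0, 86 - , 88 3.1 158.0, 90 7.0 70.0, 92 4.5 54.0, 94 6.6 74.0, 96 7.2 95.0,
```

Strap home square, striker fired, trigger sprung back, robot clear.

```bash
python3 -c "
from cell import job
print(job.hand_in())"
```

```text
the job is handed in; nothing more can be done
None
```

The strap is marked: I slid it home, cocked the punch, fired it with the paddle, and handed the job in at about 16.3 s on the robot clock.

1. **Strap:** I pushed its -y end along the fence until the force against the end stop rose from 5 to 10 N with no further movement.
2. **Striker:** I gripped the knob and drew it back about 31.5 mm, with an 18.5 N peak. The force then fell to 0 with the knob about 27 mm out, so the sear had caught, and I let go.
3. **Trigger:** I pressed the paddle about 16 mm, and the knob's top dropped from about 219 to 193 mm, its rest height.

**Last checks:**
- **Strap:** its ends are at about -90 and +90 mm, against the stop with no gap the cameras can show, and lying square on the fence.
- **Punch:** the knob and paddle are back at rest.
- **Robot:** it is clear of everything, with no contact force.
- **Other things on the bench:** I did not measure them. The arm passed well above them, and no contact forces appeared except where I meant to touch.
- **Punch mark:** I did not look for the mark itself; that it struck is judged from the knob's drop.

**Tool offset:** the reported TCP did not agree with the cameras. The real fingertips sit about 36 mm short of it along the tool's z axis. Because of this my first push passed over the strap without touching it. I measured the offset and corrected every later move for it.

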